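# Load a solder reel on its spindle into the reel stand

## Robot

A 6-joint arm with a two-finger parallel gripper is mounted at the origin on the work surface. World frame = base frame: x ahead of the robot, y to its left, z up, the work surface at z = 0. Lengths are in mm, angles in rad, forces in N, time in s.
With the tool pointing down it reaches from about 275 to 750 mm from the base axis. Payload 10.2 kg.
Tool frame: the origin (TCP) lies midway between the tips of the shut fingers; the grasp point (between the pads) lies 19 mm behind it; z points along the fingers, y is the direction in which the jaws open and shut (so a half turn about z gives the same grasp; the last joint's range is limited). The gripper opens to 85 mm and grips with 20 to 120 N. Pads are 22 mm wide; open, the fingers measure 114 mm over their backs; the gripper's body (76 mm by 85 mm) begins 54 mm behind the grasp point. The pads swing forward as they close: fully open they stand 13 mm farther back than shut.
Start: joints at [0.958, 0.313, 1.498, -0, 1.331, -0.223], TCP at [199.515, 485.618, 200.894] pointing down, gripper open.
Joint ranges: [-2.94, 2.94], [-0.97, 2.17], [0.19, 2.56], [-1.23, 4.37], [0.02, 3.11], [-2.88, 2.88]. Speed limits (rad/s): [2.39, 2.39, 3.01, 3.14, 3.14, 3.14].

## Interface

Orientations are given as a unit quaternion [w, x, y, z].
In Python, from rig import sense, capture, finish_job, search_frame, trace gives the robot as it stands.
- The arm moves only by the tool arm_command, never from a script. Its argument "steps" is one flat list of numbers, 5 for each row, row after row: the shift along the world's x, y, z in units of 50 mm (1.0 is 50 mm), then the turn about the world's z in units of 5 degrees (1.0 is 5 degrees), then the opening in per cent of the stroke, from 0 (shut) to 100 (fully open). In form: [dx, dy, dz, twist, fingers, dx, dy, dz, twist, fingers, ...]. A call has 1 to 5 rows; each row shifts and turns the commanded pose from where the row before left it; what a row does not reach is not made up. A row lasts 1/8 s, in which the tool goes at most 62.5 mm and 10.7 degrees, less where a joint would pass 70% of its speed; a pose out of reach is approached as far as the arm can. A call is refused whole if a number of a shift passes 1 or a number of a turn 1, either way. A call with a gripper value outside its range is refused whole. The fingers move at their own pace and stop on an object; "grip_force" is the grip in N (left out, the last holds). Time passes only in rows, so rows that do not move let the fingers close. It gives the time, the measured TCP pose, the force and the opening at its end, in the units of the state.
- sense(): the state, without advancing time (a new reading comes with each control period).
- capture(name): name is "scene" or "top" or "wrist"; returns a dict with "frame" (420x560x3 uint8, blue, green, red), "fov_y" (degrees; the focal length in pixels is half the picture's height over the tangent of half this angle, whatever the lens; pixels are square), "cx", "cy" (the principal point, pixels), "k1" (the pictures are not rectified: a ray, as slopes to the right and down, at radius r is drawn at 1 + k1 r^2 times it, then the intrinsics apply), "extrinsics" (4x4, takes a point from world to camera coordinates). Camera axes: x right, y down, z forward; pixel columns grow to the right and rows downward; lengths in mm; the calibration is good to about 2 mm. A picture is of the moment at which its call begins. There is no depth.
- finish_job(): hands the job in, once; it reports no verdict.
Trained networks look in a picture, given as the dict that the camera call returned (one of the last four; its "shot" number tells which), for a name from the list of things; names that differ only in an ending like _2 or _b are one class to them, and where a whole thing is asked for, a point or a joint stands for the part that bears it (a point fixed in the world has none). Each returns a list of dicts, best first, with "score" (0 to 1); they miss things now and then, are a little off and sometimes report something else, mostly with a low value. They report only what shows in the picture. A call takes as long as a camera call. They do not tell look-alikes from the thing itself.
- search_frame(picture, target): "point" ([x, y, z] in mm, in world coordinates, good to about 4 mm: the middle of the surface that is visible of it).
- trace(picture, target): "mask" (420x560 bool, what is visible of it).
The state is a dict: "time_s": time; "joints": joint angles; "dq": joint speeds; "tau": joint torques, N m; "eef_pos": TCP position; "ee_rot": TCP orientation; "force": force on the tool from outside, world axes, zero at the start; "wrist_torque": the same for the moment, N m; "grip_width": opening from 0.0 (shut) to 1.0 (fully open).
Only numpy, scipy, OpenCV 4.12 (cv2) and the standard library are available. Lean on these libraries where they do the work, as an engineer would, in place of code of your own. Each camera call takes 0.05 s, during which the arm holds its last target. There are 200 camera calls.

## Task

Take the loose spindle by its handle and slide it through the bore of the bigger solder reel lying in the tray until the reel is up against the collar, then carry the reel on the spindle, without touching it with the fingers, to the reel stand. Lower it into the two forks, handle on the spring keeper's side and the collar inside the fork, and press the held spindle firmly down past the keeper until it stands hard on the bottom of the slots, fully home and level, but without forcing anything; let go and leave the rest of the bench as it is.

Things in the scene. Friction and masses are not known exactly. Their poses are not given: they have to be found in the camera images.
- spindle: Loose steel spindle lying level on the bench on its handle. Origin: handle's centre, on the spindle's axis; y runs from handle to tip, z up as it lies. Along y in mm: flat-sided handle 20 x 20 thick, -22 to 22; thin journal 9 diameter, 22 to 30; collar 18 diameter, 30 to 34; shaft 9 diameter, 34 to 94; bullet tip to 98. 100 g, balanced in the handle.
- spindle_journal (a point): Middle of the spindle's thin journal (8 mm long, between handle and collar), on the axis, 26 mm from the handle's centre.
- spindle_tip (a point): The point of the spindle's tip, on its axis, 98 mm from the handle's centre.
- reel: The bigger solder reel, black plastic, in one bay of the tray: twelve-sided flanges 56 mm over flats, 36 mm wide along its axis, straight through bore 12 mm diameter. It lies on a flat of its flanges, its axis level and 32 mm above the bench. Origin: its centre, on the bore's axis; y along the bore, +y towards the tray's lip. 85 to 170 g.
- tray: Grey reel tray, fixed, 139 x 78 mm, origin under its centre, floor 4 mm thick. Two bays, centres at x = -34 and 34 mm, ribs 14 mm above the bench. Reels lie in them with bores along y. The bays are open at -y; at +y a lip (inner face at y = 20 mm, top 16 mm above the bench) keeps a reel from sliding on; the shaft passes over the lip.
- stand: Reel stand, fixed: base 100 x 130 x 10 mm, origin under its centre. Two steel forks 4 mm thick with open-topped slots 11 mm wide, V mouths above, at y = -29 mm (keeper fork) and y = 29 mm (plain fork), slots at x = 0. Seated, the spindle lies level along y, tip to +y, journal in the keeper fork, handle's centre at y = -55 mm (2 mm play either way).
- keeper_foot (a point): Foot of the keeper fork, on the base, 10 mm above the bench, under the slot. Both forks slide up and down together and are clamped firmly: the seated spindle axis is anywhere from 70 to 110 mm above the bench. This height is NOT reported: feel for it. The straight slot ends 17 mm above the seated axis, the V mouths (33 mm wide) 28 mm above it.
- plain_foot (a point): Foot of the plain fork, on the base, 10 mm above the bench, under the slot. This fork has no keeper; the shaft simply lies on its slot's bottom, at the same height as in the keeper fork. Seated, the tip stands about 14 mm out beyond this fork and the reel hangs between the forks.
- keeper (a joint): Spring keeper, a round brass nose jutting from -x into the keeper fork's slot. Travel in m: 0 sprung out, 0.005 right back. The journal coming down meets it about 16 mm above the seat; 4 to 10 N pushes it aside (some 0.002), then it springs back over the journal, which lands on the unyielding slot bottom. The weight alone does not pass it.
- small_reel: A smaller reel in the other bay, 38 mm over flats, 26 mm wide, 7 mm bore (too small for the spindle). Leave it. Origin at its centre.
- flux_bottle: Bystander: white flux bottle, 32 mm diameter, 75 mm tall, origin under its centre.
- solvent: Bystander: white solvent bottle, 60 mm diameter, 125 mm tall, origin under its centre.
- driver: Bystander: screwdriver, 150 mm, lying along its x axis.
- tweezers: Bystander: steel tweezers, 120 mm, lying along its x axis.
- tip_tin: Bystander: brass tip-cleaning tin, 54 mm diameter, 20 mm tall, origin under its centre.
- paste_jar: Bystander: white paste jar, 38 mm diameter, 32 mm tall, origin under its centre.
Mind the look-alikes: they are no part of the job. Several things have the shape of the spindle; the one meant has the colours described above.

How it is judged (in metres and radians):
On the way, in this order (a step that is already met when the one before it is completed fails the run):
1. the spindle is through the reel's bore and the reel is within 4 mm of the collar (x of reel in the frame of spindle between -0.0035 and 0.0035 m and z of reel in the frame of spindle between -0.0035 and 0.0035 m and y of reel in the frame of spindle between 0.047 and 0.056 m and angle between the y axis of reel and the y axis of spindle, either way round below 0.12 rad), for 0.1 s.
2. the reel hangs on the spindle, lifted at least 30 mm (x of reel in the frame of spindle between -0.0035 and 0.0035 m and z of reel in the frame of spindle between -0.0035 and 0.0035 m and y of reel in the frame of spindle between 0.047 and 0.072 m and angle between the y axis of reel and the y axis of spindle, either way round below 0.12 rad and height (world z) of reel above 0.062 m), for 0.2 s.
3. the held spindle pushes the spring keeper aside (value of joint keeper above 0.0009 m and contact force between the fingers and spindle above 0.5 N and x of spindle in the frame of stand between -0.01 and 0.01 m), for 0.02 s.
4. still held, the spindle is pressed home: the keeper is back over the journal and the spindle bears on the stand with over 4 N (value of joint keeper below 0.0004 m and contact force between the fingers and spindle above 0.5 N and contact force between spindle and stand above 4 N and x of spindle in the frame of stand between -0.004 and 0.004 m and y of spindle in the frame of stand between -0.06 and -0.05 m), for 0.1 s.
At the end, for the whole second after the job is handed in: The spindle rests level (2.3 degrees) in both forks, within 4 mm across and 5 mm along of its place, journal under the sprung-out keeper, tip to the plain fork, at rest and let go; the reel hangs on its shaft between collar and plain fork (x of spindle in the frame of stand between -0.004 and 0.004 m and y of spindle in the frame of stand between -0.06 and -0.05 m and angle between spindle's own y axis and vertical between 1.531 and 1.611 rad and angle between the y axis of spindle and the y axis of stand, either way round below 0.06 rad and x of reel in the frame of spindle between -0.0035 and 0.0035 m and z of reel in the frame of spindle between -0.0035 and 0.0035 m and y of reel in the frame of spindle between 0.047 and 0.072 m and angle between the y axis of reel and the y axis of spindle, either way round below 0.12 rad and value of joint keeper below 0.0008 m and contact force between spindle and stand above 0.8 N and linear speed of spindle below 0.03 m/s and linear speed of reel below 0.05 m/s); the robot touches nothing.
It fails at once if the spindle was forced against the stand (over 25 N) (contact force between spindle and stand above 25 N).
It fails at once if the reel was rammed against the tray (over 20 N) (contact force between reel and tray above 20 N).
It fails at once if the reel was pushed or held with the fingers (contact force between the fingers and reel above 1.5 N).
It fails at once if one of the other things on the bench was disturbed (moved over 15 mm) (distance of any of small_reel, flux_bottle, solvent, driver, tweezers, tip_tin, paste_jar from where it was at the start of the episode above 0.015 m).
It also fails if it takes over 67 s, if anything falls off the work surface, if the arm or the gripper's body presses on something with over 40 N, if the wrist force passes 120 N, or if a joint passes its speed limit or range.

## Working session

There is one attempt and no reset: what is moved stays moved. The work goes in short steps, Python scripts to look and compute and a tool call to move; the robot and the scene stay as the last step left them, time stands still between calls to the robot, and variables do not carry over. Pictures are saved under pics/ and viewed, on a budget of 10 in all, crops included, one or two more only if the job needs it, and the job is handed in when it is done.

Besides the shell and the picture viewer there is one more tool, called after ">>>" as name(argument=value, ...) on one line, values as JSON. arm_command: Moves the arm, as the interface text tells. Its arguments: {"type":"object","properties":{"steps":{"type":"array"},"grip_force":{"type":"number"}},"required":["steps"]}

```bash
mkdir -p pics
cat > h.py <<'E'
import numpy as np, cv2
from rig import sense, capture, finish_job, search_frame, trace
def K(c):
    f=210/np.tan(np.radians(c["fov_y"])/2); return f
def proj(c,P):
    P=np.atleast_2d(P).astype(float); E=np.array(c["extrinsics"]); q=P@E[:3,:3].T+E[:3,3]
    s=q[:,:2]/q[:,2:]; r2=(s**2).sum(1,keepdims=True)
    return s*(1+c["k1"]*r2)*K(c)+[c["cx"],c["cy"]]
def ray(c,uv):
    d=(np.atleast_2d(uv).astype(float)-[c["cx"],c["cy"]])/K(c); s=d.copy()
    for _ in range(20): s=d/(1+c["k1"]*(s**2).sum(1,keepdims=True))
    E=np.array(c["extrinsics"]); R=E[:3,:3]; o=-R.T@E[:3,3]
    return o,np.c_[s,np.ones(len(s))]@R
def atz(c,uv,z):
    o,d=ray(c,uv); return o+d*((z-o[2])/d[:,2:])
E
cat > a.py <<'E'
from h import *
cs={n:capture(n) for n in("top","scene")}
for n,c in cs.items():
    cv2.imwrite(f"pics/{n}1.png",c["frame"]); print(n,c["fov_y"],c["k1"],np.round(-np.array(c["extrinsics"])[:3,:3].T@np.array(c["extrinsics"])[:3,3]))
    for t in["spindle","spindle_tip","reel","tray","stand","keeper_foot","plain_foot","keeper","small_reel","flux_bottle","solvent","driver","tweezers","tip_tin","paste_jar"]:
        for d in search_frame(c,t)[:4]: 
            if d["score"]>.2: print(n,t,round(d["score"],2),np.round(d["point"]),np.round(proj(c,d["point"])[0]))
print(sense())
E
python3 a.py
```

```text
top 51.839888530314695 -0.04060601458311675 [373. -40. 952.]
top spindle 0.89 [ 597. -396.   13.] [431. 180.]
top spindle 0.85 [ 230. -301.   16.] [401. 350.]
top spindle 0.81 [425. -17.  16.] [264. 261.]
top spindle_tip 0.85 [425. -14.  22.] [263. 261.]
top spindle_tip 0.75 [ 600. -396.   18.] [431. 178.]
top spindle_tip 0.69 [ 236. -301.   17.] [401. 347.]
top reel 0.7 [ 616. -149.   53.] [323. 169.]
top reel 0.23 [425. -12.  20.] [262. 261.]
top tray 0.97 [ 583. -136.    3.] [316. 190.]
top tray 0.4 [428. -15.  27.] [263. 260.]
top stand 0.76 [579. 193.   8.] [168. 195.]
top keeper_foot 0.67 [583. 193.  11.] [168. 193.]
top keeper_foot 0.42 [667.  12.  22.] [249. 153.]
top plain_foot 0.97 [580. 197.   8.] [167. 194.]
top small_reel 0.56 [ 554. -136.   40.] [318. 199.]
top small_reel 0.26 [385. 297.  13.] [118. 284.]
top flux_bottle 0.65 [731.  18.  50.] [245. 121.]
top solvent 0.76 [774. -76.  82.] [287.  96.]
top solvent 0.62 [732.  18.  50.] [245. 121.]
top driver 0.93 [668.  10.  25.] [250. 152.]
top tweezers 0.71 [581. 195.   9.] [167. 194.]
top tweezers 0.51 [ 393. -233.    4
[... 1377 characters left out ...]
 247.]
{'time_s': 1.6, 'joints': array([ 9.57553849e-01,  3.12884301e-01,  1.49773140e+00,  2.12926382e-05,
        1.33103891e+00, -2.23435887e-01]), 'dq': array([ 1.13261932e-03, -9.08569764e-04,  2.01264438e-04, -6.58882188e-05,
       -2.16250428e-04,  1.44722137e-03]), 'tau': array([ 1.32036625e-04, -4.12165761e+01, -2.59900278e+01, -1.75230493e-04,
        5.28642322e-04,  3.25045983e-05]), 'eef_pos': array([199.51822331, 485.59237404, 200.8903784 ]), 'ee_rot': array([-2.20357082e-05,  1.93674143e-01,  9.81065913e-01, -2.41080763e-05]), 'force': array([ 0.18635384,  0.95121301, -0.08414412]), 'wrist_torque': array([0.01980922, 0.03804642, 0.01152711]), 'grip_width': 0.9969576707209888}
```

View images.

Run:
```python
import cv2,numpy as np
a=cv2.imread("pics/top1.png");
cv2.imwrite("pics/top_c.png",cv2.resize(a[70:380,90:490],None,fx=1.9,fy=1.9,interpolation=cv2.INTER_CUBIC))
b=cv2.imread("pics/scene1.png")
cv2.imwrite("pics/sc_c.png",cv2.resize(b[120:400,80:460],None,fx=2.1,fy=2.1,interpolation=cv2.INTER_CUBIC))
```

```text
(no output)
```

View pics/top_c.png

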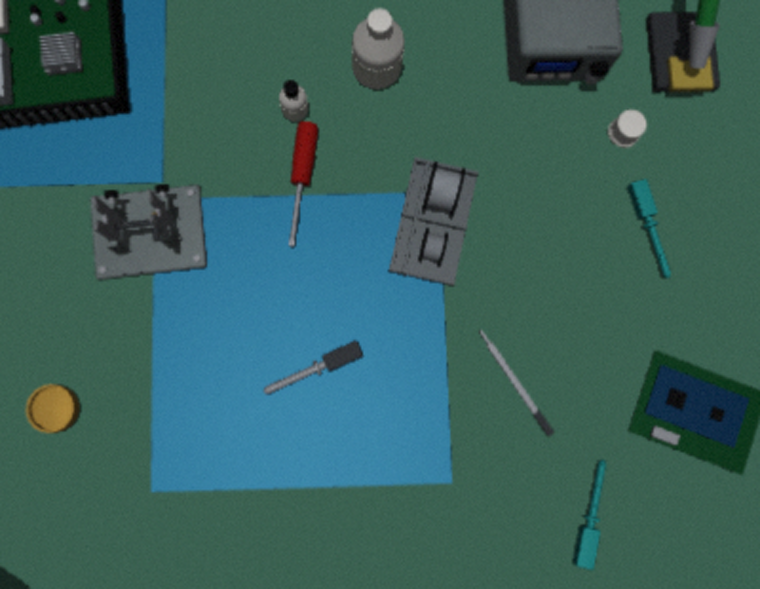

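View pics/sc_c.png

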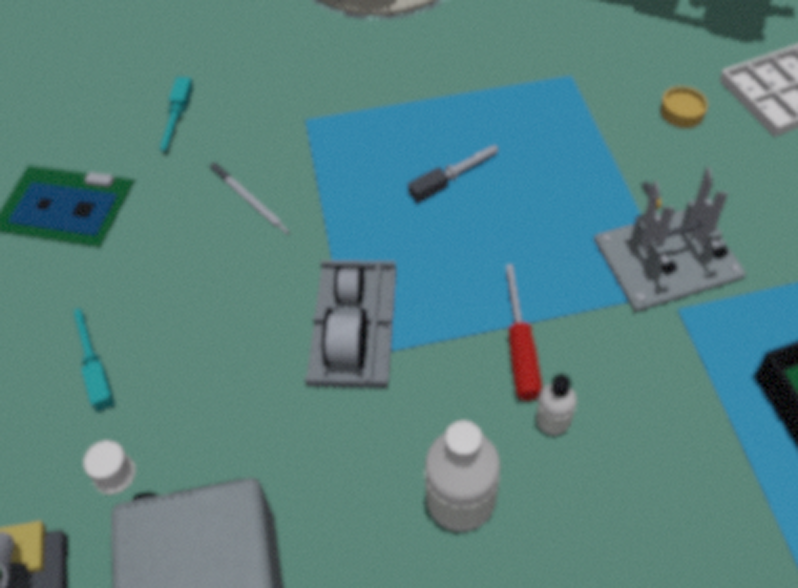

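```bash
cat > b.py <<'E'
from h import *
c=capture("top"); w=capture("wrist")
f=lambda L:np.array(L)/1.9+[90,70]
P=atz(c,f([(343,356),(267,391)]),10);print("spindle",P.round(1), np.degrees(np.arctan2(*(P[1]-P[0])[[1,0]])))
for n,L,z in[("stand",[(92,198),(200,186),(206,266),(98,279)],10),("tray",[(418,160),(478,172),(453,285),(389,271)],8)]:
    P=atz(c,f(L),z);print(n,P.round(1).tolist(),P.mean(0).round(1))
E=np.array(w["extrinsics"]);s=sense()
from scipy.spatial.transform import Rotation as Ro
q=s["ee_rot"];R=Ro.from_quat([q[1],q[2],q[3],q[0]]).as_matrix()
print(w["fov_y"],w["k1"],"cam in tool",R.T@(-E[:3,:3].T@E[:3,3]-s["eef_pos"]),"\n",R,"\n",(E[:3,:3]@R).round(3))
m=max(trace(c,"spindle"),key=lambda d:d["mask"][240:285,220:290].sum())["mask"]
a=cv2.minAreaRect(np.argwhere(m)[:,::-1].astype(np.float32));print(a,atz(c,cv2.boxPoints(a),10).round(1))
E
python3 b.py
```

```text
spindle [[433.6 -30.8  10. ]
 [396.3  56.4  10. ]] 113.13301581208144
stand [[627.5, 260.8, 10.0], [638.6, 133.3, 10.0], [542.4, 125.9, 10.0], [530.4, 251.3, 10.0]] [584.7 192.8  10. ]
tray [[664.7, -126.2, 8.0], [648.2, -197.3, 8.0], [512.6, -161.0, 8.0], [531.1, -86.9, 8.0]] [ 589.2 -142.8    8. ]
61.594001583488854 -0.07627563799371269 cam in tool [  80.5019621     0.78892129 -171.97673398] 
 [[-9.24978849e-01  3.80018589e-01 -2.95663216e-05]
 [ 3.80018590e-01  9.24978849e-01 -9.85050033e-06]
 [ 2.36048489e-05 -2.03472563e-05 -1.00000000e+00]] 
 [[ 0.001  1.    -0.001]
 [-0.95   0.    -0.314]
 [-0.314  0.001  0.95 ]]
((254.50001525878906, 265.0), (9.391485214233398, 54.56005859375), 63.43495178222656) [[402.5  61.8  10. ]
 [452.3 -45.   10. ]
 [433.8 -53.6  10. ]
 [384.3  53.   10. ]]
```

>>> arm_command(steps=[0.43,-0.94,0,-0.81,100,0.43,-0.94,0,-0.81,100,0.43,-0.94,0,-0.81,100,0.43,-0.94,0,-0.81,100,0.43,-0.94,0,-0.81,100])

```text
time_s: 2.38
eef_pos: [307.5, 249.1, 201.1]
ee_rot: [0.0, 0.364, 0.931, 0.0]
force: [1.3, 0.5, 0.5]
grip_width: 0.999
```

>>> arm_command(steps=[0.43,-0.94,-0.4,-0.81,100,0.43,-0.94,-0.4,-0.81,100,0.43,-0.94,-0.4,-0.81,100,0.43,-0.94,-0.4,-0.81,100,0.43,-0.94,-0.4,-0.81,100])

```text
time_s: 3.0
eef_pos: [415.2, 13.9, 100.5]
ee_rot: [0.0, 0.522, 0.853, 0.0]
force: [0.6, 1.0, 0.5]
grip_width: 1.0
```

>>> arm_command(steps=[0.38,-0.94,-0.5,-0.81,100,0,0,0,0,100,0,0,0,0,100])

```text
time_s: 3.38
eef_pos: [433.3, -31.0, 76.1]
ee_rot: [-0.0, 0.551, 0.835, 0.0]
force: [-0.7, 0.0, 0.7]
grip_width: 1.0
```

```bash
cat > c.py <<'E'
from h import *
w=capture("wrist");cv2.imwrite("pics/w1.png",w["frame"])
np.save("w1.npy",w,allow_pickle=True)
s=sense();print(s["eef_pos"],s["ee_rot"],s["time_s"])
for t in("spindle","spindle_tip","spindle_journal"):
  for d in search_frame(w,t)[:2]:print(t,d["score"],d["point"],proj(w,d["point"]))
print(proj(w,[[433.6,-30.8,10],[396,56,10]]))
E
python3 c.py
```

```text
[433.41349204 -30.65229453  76.34750351] [1.96732493e-04 5.50571849e-01 8.34787750e-01 1.15126792e-04] 3.425
spindle 0.8 [429.6, -6.6, 16.5] [[289.78811757 186.96703627]]
spindle_tip 0.79 [427.3, -8.0, 19.9] [[285.90027888 188.74819554]]
spindle_tip 0.19 [436.7, -206.7, 1.9] [[207.56146409 385.68001613]]
spindle_journal 0.96 [422.1, -12.9, 18.4] [[275.88688727 191.75576069]]
[[281.15950376 217.27221908]
 [280.44132127  76.68662212]]
```

View pics/w1.png

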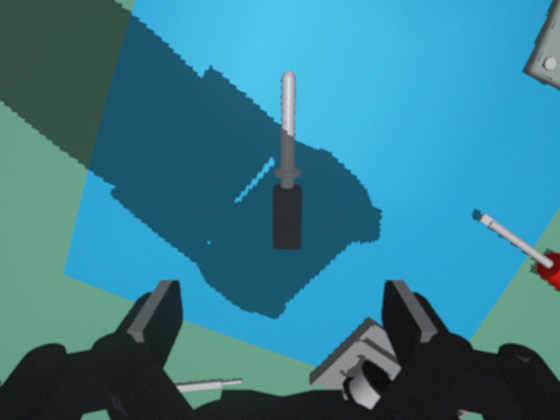

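```bash
cat > d.py <<'E'
from h import *
w=np.load("w1.npy",allow_pickle=True).item(); s=sense(); p=s["eef_pos"]
a=np.arctan2(2*s["ee_rot"][1]*s["ee_rot"][2],s["ee_rot"][1]**2-s["ee_rot"][2]**2); u=np.array([np.cos(a),np.sin(a)]); v=np.array([u[1],-u[0]])
print("tool x deg",np.degrees(a))
f=w["frame"].astype(int)
bl=f[...,0]
for r in (80,100,120,145,155,165,174,181,190,200,210,220,230,240):
    row=f[r,255:325]; g=(row[:,0]-row[:,2])<45   # blue mat has B>>R
    i=np.flatnonzero(g)+255; 
    if len(i): 
        uv=(i.min()+i.max())/2; z=10 if r<183 else 20
        q=atz(w,[(uv,r)],z)[0]; d=q[:2]-p[:2]; print(r,i.min(),i.max(),"along %.1f across %.1f"%(d@u,d@v), q.round(1))
col=f[60:260,287]; print([ (60+k,col[k].tolist()) for k in (range(6,18))]); print([(60+k,col[k].tolist()) for k in range(182,194)])
for r,z in((72,10),(248.5,20),(174,10)):
    q=atz(w,[(287.5,r)],z)[0]; print(r,(q[:2]-p[:2])@u,(q[:2]-p[:2])@v)
E
python3 d.py
```

```text
tool x deg 113.21445073344744
80 282 294 along 92.4 across 4.4 [401.2  56.   10. ]
100 282 294 along 80.0 across 4.5 [406.1  44.7  10. ]
120 282 294 along 67.3 across 4.5 [411.2  33.1  10. ]
145 281 294 along 50.9 across 4.3 [417.4  17.9  10. ]
155 281 294 along 44.2 across 4.3 [420.1  11.7  10. ]
165 281 293 along 37.4 across 4.0 [422.5   5.3  10. ]
174 274 300 along 31.2 across 4.0 [ 4.25e+02 -4.00e-01  1.00e+01]
181 281 293 along 26.2 across 4.0 [426.9  -4.9  10. ]
190 273 301 along 22.4 across 3.9 [428.3  -8.5  20. ]
200 273 301 along 15.5 across 3.9 [431.1 -14.8  20. ]
210 273 301 along 8.4 across 3.9 [433.9 -21.3  20. ]
220 273 300 along 1.2 across 3.6 [436.4 -28.   20. ]
230 273 300 along -6.1 across 3.6 [439.3 -34.8  20. ]
240 273 300 along -13.6 across 3.7 [442.3 -41.6  20. ]
[(66, [232, 196, 78]), (67, [232, 195, 76]), (68, [234, 195, 77]), (69, [230, 191, 84]), (70, [215, 179, 109]), (71, [188, 172, 144]), (72, [176, 168, 163]), (73, [182, 177, 174]), (74, [184, 179, 176]), (75, [188, 183, 179]), (76, [197, 190, 187]), (77, [209, 203, 201])]
[(242, [53, 49, 43]), (243, [54, 48, 42]), (244, [54, 48, 42]), (245, [54, 50, 43]), (246, [50, 46, 39]), (247, [54, 48, 43]), (248, [58, 51, 38]), (249, [81, 66, 34]), (250, [101, 82, 30]), (251, [107, 86, 26]), (252, [109, 85, 27]), (253, [107, 84, 22])]
72 97.22090114758036 4.0876407555847685
248.5 -20.070827688573985 4.391836652803942
174 31.153684154559837 4.332738750018386
```

>>> arm_command(steps=[0.07,0.03,-0.7,-0.08,60,0,0,-0.6,0,50,0,0,-0.16,0,50,0,0,0,0,50,0,0,0,0,50], grip_force=60)

```text
time_s: 4.2
eef_pos: [437.7, -30.0, 4.0]
ee_rot: [0.001, 0.554, 0.833, 0.0]
force: [0.4, -0.0, -0.7]
grip_width: 0.504
```

>>> arm_command(steps=[0,0,0,0,15,0,0,0,0,0,0,0,0,0,0,0,0,0,0,0,0,0,0,0,0], grip_force=60)

```text
time_s: 4.82
eef_pos: [437.0, -29.9, 2.9]
ee_rot: [-0.0, 0.554, 0.833, -0.0]
force: [0.6, -0.1, -0.6]
grip_width: 0.001
```

```bash
cat > e.py <<'E'
from h import *
import sys
n=sys.argv[1]; w=capture(n[0]=="t" and "top" or n[0]=="s" and "scene" or "wrist");cv2.imwrite(f"pics/{n}.png",w["frame"])
np.save(n+".npy",w,allow_pickle=True); s=sense(); print(s["eef_pos"],s["ee_rot"],s["force"],s["grip_width"],s["time_s"])
E
python3 e.py w2
```

```text
[437.004333   -29.89304656   2.86874663] [-3.83944871e-05  5.54017608e-01  8.32504948e-01 -1.31791042e-05] [-0.26773924  0.00580429 -0.17767081] 0.0009312824359964814 4.875
```

View pics/w2.png

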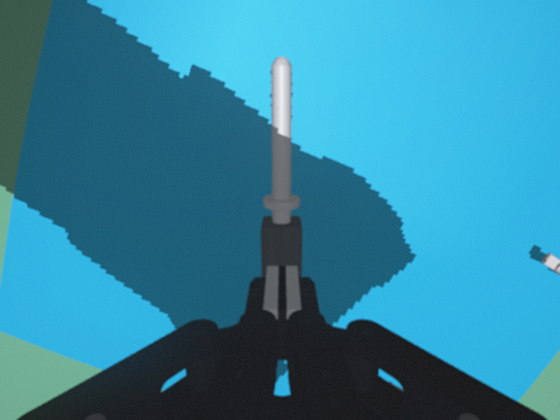

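```bash
python3 - <<'E'
from h import *
w=np.load("w2.npy",allow_pickle=True).item(); s=sense(); p=s["eef_pos"]
a=np.radians(113.214-.4); u=np.array([np.cos(a),np.sin(a)]); v=np.array([u[1],-u[0]])
for uv,z in(((281.5,57.5),10),((281.5,202),10),((281.5,220),20)):
    q=atz(w,[uv],z)[0]; d=q[:2]-p[:2]; print(uv,d@u,d@v,q.round(1))
P=[[*(p[:2]+u*x),z] for x in(0,11,22) for z in (3,20)]
print(proj(w,P).round())
E
python3 - <<'E'
E
```

```text
(281.5, 57.5) 98.46089069268263 0.6694369609357733 [399.4  61.1  10. ]
(281.5, 202) 32.81955542519442 0.5838064229331184 [424.8   0.6  10. ]
(281.5, 220) 27.01892408768763 0.574954485837812 [427.1  -4.8  20. ]
[[280. 257.]
 [280. 272.]
 [280. 238.]
 [280. 252.]
 [280. 218.]
 [280. 230.]]
```

>>> arm_command(steps=[0,0,0.3,0,0,0,0,0.3,0,0,0,0,0,0,0])

```text
time_s: 5.25
eef_pos: [437.6, -30.0, 33.5]
ee_rot: [0.001, 0.554, 0.833, 0.0]
force: [0.9, 0.7, -0.5]
grip_width: -0.0
```

```bash
python3 e.py w3
python3 - <<'E'
import cv2
a=cv2.imread("pics/w3.png");cv2.imwrite("pics/w3c.png",cv2.resize(a[30:420,160:400],None,fx=1.5,fy=1.5,interpolation=cv2.INTER_CUBIC))
E
```

```text
[437.11145646 -29.90830336  32.85653202] [2.80433457e-04 5.54009289e-01 8.32510434e-01 7.75563599e-05] [ 0.01072533 -0.3110316  -0.20693908] -0.0015467809151765214 5.3
```

View pics/w3c.png

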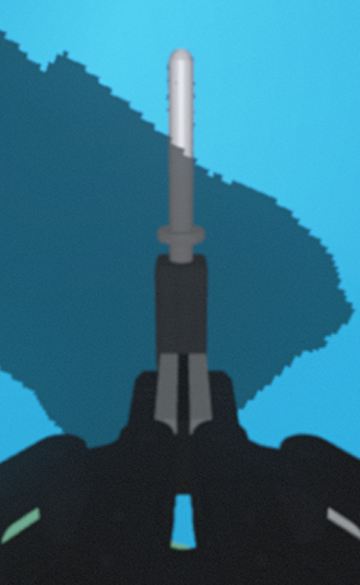

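>>> arm_command(steps=[0,0,0.2,0,45,0,0,0,0,45,0,0,-0.4,0,40,0,0,-0.5,0,40,0,0,-0.1,0,40])

```text
time_s: 5.92
eef_pos: [436.1, -29.6, -8.2]
ee_rot: [-0.001, 0.554, 0.832, -0.0]
force: [-0.6, 0.6, 0.2]
grip_width: 0.398
```

>>> arm_command(steps=[0,0,-0.06,0,40,0,0,-0.06,0,40,0,0,0,0,40])

```text
time_s: 6.3
eef_pos: [437.2, -29.9, -12.9]
ee_rot: [0.0, 0.554, 0.833, 0.0]
force: [-0.3, -0.1, 0.2]
grip_width: 0.401
```

>>> arm_command(steps=[0,0,-0.05,0,40,0,0,-0.05,0,40,0,0,0,0,40])

```text
time_s: 6.68
eef_pos: [436.9, -29.9, -18.2]
ee_rot: [-0.0, 0.554, 0.833, -0.0]
force: [1.2, -0.4, -0.6]
grip_width: 0.4
```

>>> arm_command(steps=[0,0,-0.04,0,40,0,0,-0.03,0,40,0,0,0,0,40])

```text
time_s: 7.05
eef_pos: [436.9, -29.8, -21.7]
ee_rot: [-0.0, 0.554, 0.833, -0.0]
force: [-0.1, 0.8, -0.5]
grip_width: 0.4
```

>>> arm_command(steps=[0,0,0,0,20,0,0,0,0,0,0,0,0,0,0,0,0,0,0,0], grip_force=60)

```text
time_s: 7.55
eef_pos: [437.1, -29.9, -21.3]
ee_rot: [0.0, 0.554, 0.833, 0.0]
force: [-1.7, 0.4, 5.3]
grip_width: 0.212
```

>>> arm_command(steps=[0,0,0.1,0,0,0,0,0.6,0,0,0,0,0.6,0,0,0,0,0,0,0,0,0,0,0,0], grip_force=100)

```text
time_s: 8.18
eef_pos: [436.5, -29.7, 42.7]
ee_rot: [-0.001, 0.554, 0.833, -0.0]
force: [-0.4, 0.9, -1.4]
grip_width: 0.196
```

```bash
python3 e.py w4
```

```text
[436.3547553  -29.67525501  42.43694581] [-9.08380865e-04  5.54030889e-01  8.32495583e-01 -2.32544179e-04] [ 1.02815741 -0.30845362 -0.79310866] 0.19588688530327594 8.225
```

View pics/w4.png

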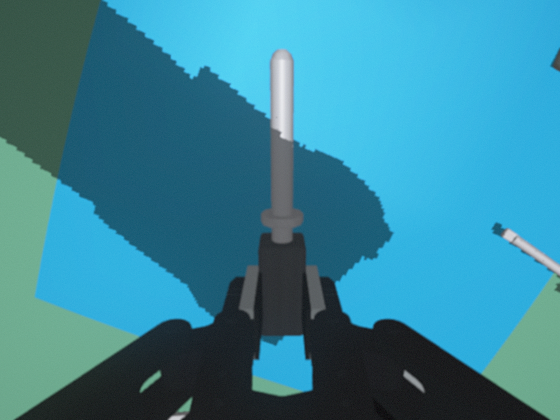

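>>> arm_command(steps=[0.32,-0.41,0.09,-0.96,0,0.32,-0.41,0.09,-0.96,0,0.32,-0.41,0.09,-0.96,0,0.32,-0.41,0.08,-0.96,0,0.32,-0.41,0,-0.96,0])

```text
time_s: 8.85
eef_pos: [517.1, -132.9, 59.8]
ee_rot: [-0.001, 0.716, 0.698, -0.0]
force: [0.2, 0.1, -1.5]
grip_width: 0.197
```

>>> arm_command(steps=[0.32,-0.41,0,-0.96,0,0.32,-0.41,0,-0.96,0,0.32,-0.41,0,-0.96,0,0,0,0,0,0,0,0,0,0,0])

```text
time_s: 9.48
eef_pos: [564.2, -193.2, 59.8]
ee_rot: [-0.001, 0.797, 0.604, -0.0]
force: [0.7, -0.1, -1.7]
grip_width: 0.201
```

```bash
python3 e.py w5
```

```text
[ 564.34725387 -193.10018941   60.17471064] [-8.09619402e-04  7.96616563e-01  6.04484321e-01 -3.20294895e-04] [-0.16512627  0.65070886 -0.40862099] 0.19711211420056884 9.525
```

View pics/w5.png

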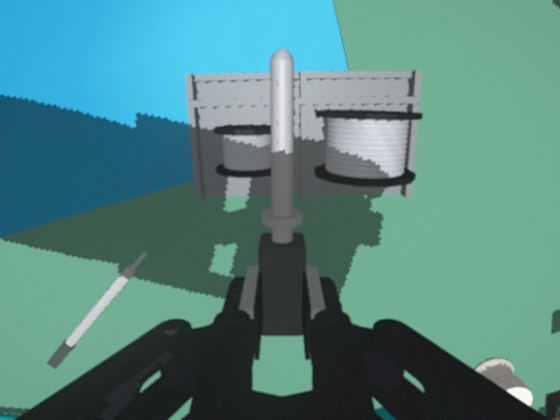

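```bash
cat > f.py <<'E'
from h import *
from scipy.optimize import minimize
w=capture("wrist"); s=sense(); p=s["eef_pos"]; np.save("w6.npy",w,allow_pickle=True)
L=trace(w,"reel"); 
for d in L[:3]: ys,xs=np.nonzero(d["mask"]); print(d["score"],xs.min(),xs.max(),ys.min(),ys.max(),len(xs))
m=max(L,key=lambda d:d["mask"][100:190,310:420].sum())["mask"].astype(np.uint8)
m[:,:306]=0
ct=np.vstack(cv2.findContours(m,0,1)[0]); H=cv2.convexHull(ct); M=np.zeros((420*4,560*4),np.uint8); cv2.fillPoly(M,[H*4+2],1)
f=w["frame"]
ang=np.radians(15+30*np.arange(12)); r=28/np.cos(np.radians(15))
ring=np.c_[r*np.cos(ang),r*np.sin(ang)]
def model(q,hw=18):
    x,y,a=q[:3]; ex=np.array([np.cos(a),np.sin(a),0]); ey=np.array([-np.sin(a),np.cos(a),0])
    return np.array([[x,y,32]+b[0]*ex+[0,0,b[1]]+k*ey for k in(-hw,hw) for b in ring])
def pm(q):
    P=proj(w,model(q)); h=cv2.convexHull(((P+.5)*4).round().astype(np.int32)); A=np.zeros_like(M); cv2.fillPoly(A,[h],1); return A
def cost(q):
    A=pm([q[0],q[1],q[2]/50]); return 1-(A&M).sum()/(A|M).sum()
best=min((minimize(cost,[621+i,-151+i,-15.7/57.3*50+j],method="Nelder-Mead",options=dict(initial_simplex=None,xatol=.02,fatol=1e-5)) for i in(-3,3) for j in(-3,3)),key=lambda r:r.fun)
q=best.x; print("reel",q[:2],"yaw",np.degrees(q[2]/50),best.fun)
o=f.copy(); cv2.polylines(o,[cv2.convexHull(proj(w,model([q[0],q[1],q[2]/50])).round().astype(np.int32))],True,(0,0,255),1)
cv2.drawContours(o,[H],-1,(0,255,0),1)
# tray corners
cv2.imwrite("pics/w6o.png",cv2.resize(o[30:260,170:440],None,fx=2.8,fy=2.8,interpolation=cv2.INTER_CUBIC))
g=np.load("w4.npy",allow_pickle=True).item()["frame"].astype(int)
for r_ in (60,80,100,120,190,205,218,229,245,255): 
    i=np.flatnonzero((g[r_,255:310,0]-g[r_,255:310,2])<45)+255; print(r_,i.min(),i.max(),end=" | ")
print(); print([(k,g[k,282].sum()) for k in list(range(44,56))+list(range(204,240,1))+list(range(326,342))])
E
python3 f.py
```

```text
0.92 314 422 109 187 6541
reel [ 625.23846322 -150.79066151] yaw -15.737733452102953 0.009724330097243272
60 271 292 | 80 271 292 | 100 271 292 | 120 270 292 | 190 271 292 | 205 271 292 | 218 261 302 | 229 272 292 | 245 259 304 | 255 259 305 | 
[(44, np.int64(531)), (45, np.int64(529)), (46, np.int64(529)), (47, np.int64(527)), (48, np.int64(541)), (49, np.int64(550)), (50, np.int64(551)), (51, np.int64(566)), (52, np.int64(577)), (53, np.int64(585)), (54, np.int64(598)), (55, np.int64(597)), (204, np.int64(327)), (205, np.int64(326)), (206, np.int64(327)), (207, np.int64(325)), (208, np.int64(320)), (209, np.int64(328)), (210, np.int64(318)), (211, np.int64(326)), (212, np.int64(323)), (213, np.int64(325)), (214, np.int64(321)), (215, np.int64(315)), (216, np.int64(297)), (217, np.int64(292)), (218, np.int64(286)), (219, np.int64(302)), (220, np.int64(321)), (221, np.int64(325)), (222, np.int64(326)), (223, np.int64(319)), (224, np.int64(320)), (225, np.int64(316)), (226, np.int64(319)), (227, np.int64(312)), (228, np.int64(313)), (229, np.int64(318)), (230, np.int64(321)), (231, np.int64(322)), (232, np.int64(331)), (233, np.int64(317)), (234, np.int64(325)), (235, np.int64(320)), (236, np.int64(327)), (237, np.int64(323)), (238, np.int64(324)), (239, np.int64(322)), (326, np.int64(162)), (327, np.int64(152)), (328, np.int64(152)), (329, np.int64(162)), (330, np.int64(154)), (331, np.int64(158)), (332, np.int64(153)), (333, np.int64(147)), (334, np.int64(157)), (335, np.int64(172)), (336, np.int64(236)), (337, np.int64(277)), (338, np.int64(309)), (339, np.int64(357)), (340, np.int64(403)), (341, np.int64(435))]
```

View pics/w6o.png

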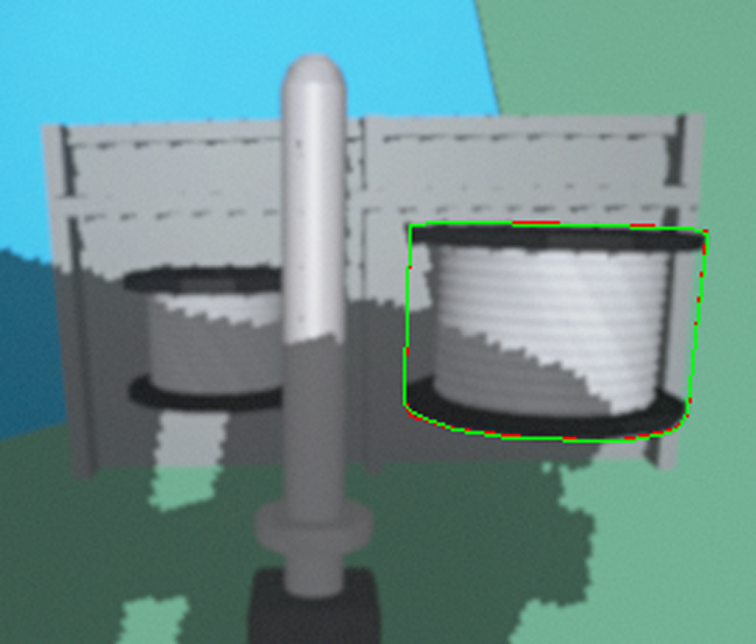

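```bash
cat > g.py <<'E'
from h import *
from scipy.ndimage import gaussian_filter1d as G
for n in("w4","w5","w6"):
    w=np.load(n+".npy",allow_pickle=True).item(); f=w["frame"].astype(float); out=[]
    rows=[r for r in range(62,208,3)]
    for r in rows:
        g=G(f[r-1:r+2].mean(0),1.0,axis=0); d=np.abs(np.gradient(g,axis=0)).sum(1)
        def pk(a,b):
            k=a+np.argmax(d[a:b]); y=d[k-1:k+2]; return k+(y[0]-y[2])/(2*(y[0]-2*y[1]+y[2]))
        out.append((r,pk(266,276),pk(288,299)))
    o=np.array(out)
    # depth from width; ray at mid row
    W=o[:,2]-o[:,1]; mid=(o[:,1]+o[:,2])/2
    for b in(slice(0,12),slice(12,24),slice(24,36),slice(36,None)):
        print(n,o[b,0].mean(),"w %.2f mid %.2f"%(np.median(W[b]),np.median(mid[b])), end=" ; ")
        r=o[b,0].mean(); x=np.median(W[b]); m=np.median(mid[b])
        # camera-space depth, accounting distortion
        _,d1=ray(w,[(m-x/2,r)]);_,d2=ray(w,[(m+x/2,r)]); D=9/np.linalg.norm(d2-d1)
        E=np.array(w["extrinsics"]);c=-E[:3,:3].T@E[:3,3]; q=c+D*(d1+d2)[0]/2; print("axis z ~%.1f"%q[2])
E
python3 g.py
python3 - <<'E'
from h import *
for n,p in(("w4",[436.35,-29.68,42.44]),("w5",[564.35,-193.10,60.17])):
    w=np.load(n+".npy",allow_pickle=True).item(); a=np.radians(112.71 if n=="w4" else 74.38)
    u=np.array([np.cos(a),np.sin(a)]); v=np.array([u[1],-u[0]])
    for uv in((281.8,48.5),(281.8,100),(281.8,150),(281.8,200)):
        d=atz(w,[uv],p[2]+31.3)[0][:2]-p[:2]; print(n,uv,d@u,d@v)
E
```

```text
w4 78.5 w 23.70 mid 281.49 ; axis z ~73.0
w4 114.5 w 23.04 mid 281.55 ; axis z ~72.7
w4 150.5 w 22.64 mid 281.66 ; axis z ~74.1
w4 188.0 w 22.07 mid 281.57 ; axis z ~75.0
w5 78.5 w 23.85 mid 282.77 ; axis z ~91.0
w5 114.5 w 21.58 mid 283.89 ; axis z ~80.2
w5 150.5 w 20.08 mid 281.82 ; axis z ~73.3
w5 188.0 w 20.76 mid 281.57 ; axis z ~83.3
w6 78.5 w 22.80 mid 282.71 ; axis z ~84.9
w6 114.5 w 18.60 mid 282.01 ; axis z ~56.2
w6 150.5 w 20.37 mid 281.96 ; axis z ~75.9
w6 188.0 w 20.62 mid 281.61 ; axis z ~82.6
w4 (281.8, 48.5) 98.96578182488086 0.7510422616790694
w4 (281.8, 100) 80.45054289786337 0.7643645701960103
w4 (281.8, 150) 61.26802300468252 0.7782270601814083
w4 (281.8, 200) 40.554018210362216 0.7932543598735037
w5 (281.8, 48.5) 99.1294166594614 0.07634062645094969
w5 (281.8, 100) 80.69175606704025 0.08759550618634679
w5 (281.8, 150) 61.59171706771229 0.09931451410328258
w5 (281.8, 200) 40.969185412159945 0.11202547142229366
```

>>> arm_command(steps=[0.45,-0.127,0,-0.02,0,0.458,-0.127,0,0,0,0,0,0,0,0,0,0,0,0,0])

```text
time_s: 10.12
eef_pos: [609.7, -206.1, 60.7]
ee_rot: [-0.0, 0.797, 0.604, -0.0]
force: [0.6, 0.4, -1.2]
grip_width: 0.2
```

```bash
sed -e 's/"w6.npy"/"w7.npy"/; s/m\[:,:306\]=0//; s/310:420/230:340/; s/w6o/w7o/; /^g=np.load/,$d' f.py > f7.py
cat >> f7.py <<'E'
print(p,s["ee_rot"]); a=2*np.arctan2(s["ee_rot"][2],s["ee_rot"][1]); u=np.array([np.cos(a),np.sin(a)]); v=np.array([u[1],-u[0]])
t=lambda z:atz(w,[(281.8,48.5),(281.8,200)],z)[:,:2]
T=t(p[2]+31.3); R=q[:2]
print("yaw tool",np.degrees(a)-90,"reel rel tip",(R-T[0])@u,(R-T[0])@v,(R-T[1])@v, "spindle yaw",np.degrees(np.arctan2(*(T[0]-T[1])[::-1]))-90)
P=model([q[0],q[1],q[2]/50]); P=proj(w,P); print("model px x-range",P[:,0].min(),P[:,0].max()); ys,xs=np.nonzero(m); print(xs.min(),xs.max())
E
python3 f7.py
```

```text
0.59 230 334 108 185 4726
0.55 133 203 125 177 2914
reel [ 625.29238917 -150.50463263] yaw -16.350957212585108 0.017056320033852268
[ 609.72082247 -206.14432686   60.8309267 ] [-3.42873497e-04  7.97400318e-01  6.03450564e-01 -1.79894877e-04]
yaw tool -15.765137754142657 reel rel tip -41.55331771862845 -0.2092293532156391 -0.2554054082109424 spindle yaw -15.719712258205277
model px x-range 228.90992519702752 334.51799156046695
230 334
```

>>> arm_command(steps=[-0.2,-0.69,0,0,0,-0.19,-0.69,-0.2,0,0,0,0,-0.6,0,0,0,0,-0.4,0,0,0,0,0,0,0])

```text
time_s: 10.85
eef_pos: [590.1, -274.6, -0.4]
ee_rot: [-0.001, 0.797, 0.604, -0.0]
force: [0.2, -0.2, -0.4]
grip_width: 0.199
```

Run:
```python
from h import *
for _ in range(4):
    w=capture("wrist"); s=sense(); print(s["eef_pos"].round(2),s["ee_rot"].round(4),s["force"].round(1))
a=2*np.arctan2(s["ee_rot"][2],s["ee_rot"][1]); u=np.array([np.cos(a),np.sin(a)]); v=np.array([u[1],-u[0]])
T=atz(w,[(281.8,48.5)],s["eef_pos"][2]+31.3)[0,:2]; d=np.array([625.29,-150.5])-T; print(d@u,d@v)
```

```text
[ 590.97 -275.07    0.97] [-2.000e-04  7.973e-01  6.036e-01 -1.000e-04] [ 0.2 -0.5 -0.4]
[ 591.4  -275.42    1.78] [5.000e-04 7.973e-01 6.036e-01 2.000e-04] [-0.2 -0.2 -0.6]
[ 591.58 -275.6     2.11] [9.000e-04 7.973e-01 6.036e-01 3.000e-04] [ 0.7  0.3 -1.5]
[ 591.62 -275.64    2.18] [1.000e-03 7.973e-01 6.035e-01 3.000e-04] [ 0.   0.5 -0.6]
30.241212251284704 -1.5554996671360364
```

>>> arm_command(steps=[0,0,0,0,0,0,0,0,0,0,0,0,0,0,0])

```text
time_s: 11.42
eef_pos: [591.0, -275.6, 1.0]
ee_rot: [0.0, 0.797, 0.603, 0.0]
force: [-0.4, -0.7, -0.9]
grip_width: 0.198
```

```bash
cat > av.py <<'E'
from h import *
import sys
A=[]
for _ in range(int(sys.argv[1])):
    w=capture("wrist"); s=sense(); a=2*np.arctan2(s["ee_rot"][2],s["ee_rot"][1]); u=np.array([np.cos(a),np.sin(a)]); v=np.array([u[1],-u[0]])
    T=atz(w,[(281.8,48.5)],s["eef_pos"][2]+31.3)[0,:2]; d=np.array([625.29,-150.5])-T
    A.append([*s["eef_pos"],d@u,d@v,*s["force"]])
A=np.array(A);print(A.round(2)[:,:5].tolist(),A.mean(0).round(2),s["time_s"])
E
python3 av.py 5
```

```text
[[590.94, -275.57, 0.98, 30.43, -1.06], [590.92, -275.61, 0.95, 30.43, -1.04], [590.92, -275.63, 0.93, 30.44, -1.03], [590.9, -275.59, 0.9, 30.44, -1.02], [590.89, -275.59, 0.86, 30.44, -1.01]] [ 5.9091e+02 -2.7560e+02  9.2000e-01  3.0440e+01 -1.0300e+00 -1.2000e-01
  2.0000e-01 -1.0500e+00] 11.675
```

>>> arm_command(steps=[-0.019,0.005,0,0,0,0.022,0.077,0,0,0,0.022,0.077,0,0,0,0.022,0.077,0,0,0,0,0,0,0,0])

```text
time_s: 12.3
eef_pos: [593.4, -263.4, 0.9]
ee_rot: [-0.0, 0.797, 0.604, 0.0]
force: [0.4, -1.5, -1.7]
grip_width: 0.2
```

>>> arm_command(steps=[0.022,0.077,0,0,0,0.022,0.077,0,0,0,0.022,0.077,0,0,0,0,0,0,0,0])

```text
time_s: 12.8
eef_pos: [596.7, -251.9, 0.9]
ee_rot: [-0.0, 0.797, 0.603, -0.0]
force: [-0.0, -1.6, -1.2]
grip_width: 0.199
```

```bash
python3 av.py 3
```

```text
[[596.62, -252.1, 0.91, 6.06, -0.06], [596.57, -252.22, 0.89, 6.28, -0.09], [596.57, -252.34, 0.91, 6.43, -0.11]] [ 5.9659e+02 -2.5222e+02  9.0000e-01  6.2600e+00 -9.0000e-02 -1.0000e-02
 -2.6000e-01 -1.2200e+00] 12.95
```

>>> arm_command(steps=[0.027,0.096,0,0,0,0.027,0.096,0,0,0,0.027,0.096,0,0,0,0.027,0.096,0,0,0,0,0,0,0,0])

```text
time_s: 13.58
eef_pos: [602.1, -232.6, 0.9]
ee_rot: [-0.0, 0.797, 0.604, 0.0]
force: [0.3, -0.2, -1.2]
grip_width: 0.202
```

```bash
python3 av.py 2; python3 e.py w8
```

```text
[[602.03, -232.86, 0.89, -13.99, -0.03], [601.97, -233.07, 0.9, -13.69, -0.06]] [ 6.0200e+02 -2.3296e+02  8.9000e-01 -1.3840e+01 -4.0000e-02  8.0000e-02
 -1.7000e-01 -9.8000e-01] 13.675
[ 601.92562784 -233.12540136    0.90152201] [ 5.73369895e-06  7.97518731e-01  6.03294184e-01 -2.76388045e-05] [-0.2733883   0.03203485 -0.28743039] 0.1970592182268421 13.725
```

View pics/w8.png

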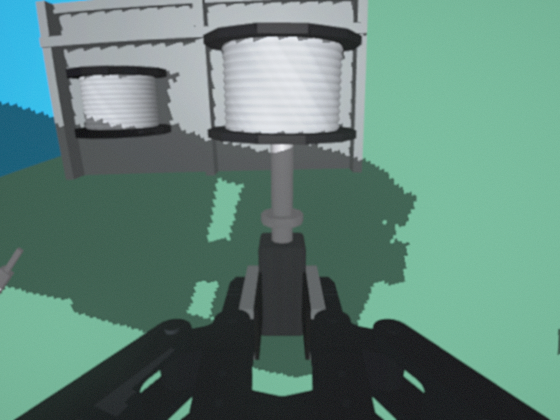

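>>> arm_command(steps=[0.028,0.1,0,0,0,0.028,0.1,0,0,0,0.028,0.1,0,0,0,0.028,0.1,0,0,0,0.028,0.1,0,0,0])

```text
time_s: 14.35
eef_pos: [609.1, -207.6, 0.9]
ee_rot: [-0.0, 0.797, 0.603, 0.0]
force: [0.2, -0.7, -0.5]
grip_width: 0.198
```

>>> arm_command(steps=[0,0,0,0,0,0,0,0,0,0])

```text
time_s: 14.6
eef_pos: [609.0, -208.1, 0.9]
ee_rot: [0.0, 0.798, 0.603, -0.0]
force: [-0.8, 0.3, -0.7]
grip_width: 0.198
```

```bash
python3 av.py 2; sed -e 's/w7.npy/w9.npy/; s/w7o/w9o/; s/100:190,310:420/10:190,200:370/; s/230:340/200:370/;s/(-3,3) for j/(-2,2) for j/' f7.py > f9.py; python3 f9.py
```

```text
[[608.94, -208.2, 0.92, -39.38, -0.03], [608.93, -208.24, 0.9, -39.31, -0.03]] [ 6.0894e+02 -2.0822e+02  9.1000e-01 -3.9340e+01 -3.0000e-02  3.8000e-01
 -1.0000e-01 -1.2500e+00] 14.7
0.58 207 358 107 219 13297
0.39 76 176 130 205 5784
reel [ 625.34868696 -150.80956499] yaw -16.210333778948932 0.016377322266836747
[ 608.8926753  -208.21796586    0.86754858] [-1.79332663e-05  7.97573741e-01  6.03221457e-01 -2.78216997e-05]
yaw tool -15.798064770335529 reel rel tip -39.56850276371156 0.10655881129940858 0.06725873240904245 spindle yaw -15.759444292991049
model px x-range 205.97867907436472 358.76208864305363
207 358
```

>>> arm_command(steps=[0.016,0.055,0,0,0,0.015,0.055,0,0,0,0,0,0,0,0,0,0,0,0,0,0,0,0,0,0], grip_force=115)

```text
time_s: 15.42
eef_pos: [610.8, -203.4, 1.2]
ee_rot: [0.001, 0.798, 0.603, 0.0]
force: [0.5, -5.5, 0.3]
grip_width: 0.19
```

>>> arm_command(steps=[0,0,0.05,0,0,0,0,0.1,0,0,0,0,0.15,0,0,0,0,0.2,0,0,0,0,0.2,0,0])

```text
time_s: 16.05
eef_pos: [610.6, -202.3, 36.9]
ee_rot: [0.0, 0.797, 0.603, 0.0]
force: [0.6, -0.1, -2.9]
grip_width: 0.187
```

>>> arm_command(steps=[0,0,0.15,0,0,0,0,0.05,0,0,0,0,0,0,0,0,0,0,0,0])

```text
time_s: 16.55
eef_pos: [610.3, -202.4, 45.5]
ee_rot: [-0.0, 0.797, 0.603, -0.0]
force: [0.8, -0.4, -1.5]
grip_width: 0.186
```

```bash
python3 e.py w10; python3 e.py s10
python3 - <<'E'
import cv2,numpy as np
a=cv2.imread("pics/w10.png");b=cv2.imread("pics/s10.png")
b=cv2.resize(b[170:330,170:440],(480,285),interpolation=cv2.INTER_CUBIC); a=cv2.resize(a[:380,150:430],(300,407))
o=np.zeros((410,790,3),np.uint8);o[:407,:300]=a;o[:285,305:785]=b;cv2.imwrite("pics/p10.png",o)
E
```

```text
[ 610.34741202 -202.44458179   45.50742165] [-3.08284742e-04  7.97496290e-01  6.03323757e-01 -1.26336825e-04] [-0.48853146  0.36737939 -1.85727615] 0.18823483408877154 16.6
[ 610.36129459 -202.46672007   45.53547654] [-2.94784031e-04  7.97505248e-01  6.03311922e-01 -1.30443229e-04] [ 0.42791507 -0.18121269 -2.17142653] 0.18854102933464478 16.65
```

View pics/p10.png

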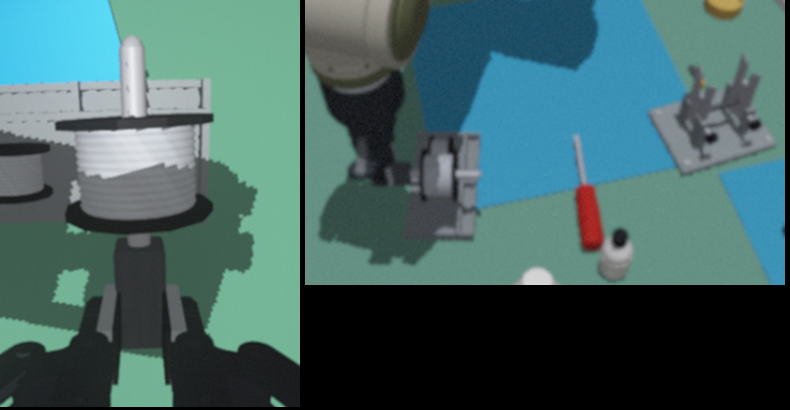

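Run:
```python
from h import *
from scipy.ndimage import gaussian_filter1d as G
for n in("w4","w9","w10"):
    w=np.load(n+".npy",allow_pickle=True).item(); f=w["frame"].astype(float)
    print(n,"tip col",[int(x) for x in f[28:60:1,282].sum(1)])
    print(" back",[int(x) for x in f[318:345,282].sum(1)])
    for r in(60,70,80,90,260,280,300):
        g=G(f[r-1:r+2].mean(0),1,axis=0); d=np.abs(np.gradient(g,axis=0)).sum(1); lo=264 if r<200 else 252; 
        a=lo+np.argmax(d[lo:lo+14]); hi=286 if r<200 else 298; b=hi+np.argmax(d[hi:hi+14]); print(r,a,b,end=";")
    print()
w=np.load("w10.npy",allow_pickle=True).item();cv2.imwrite("pics/w10c.png",cv2.resize(w["frame"][20:350,190:380],None,fx=1.8,fy=1.8,interpolation=cv2.INTER_CUBIC))
```

```text
w4 tip col [532, 528, 533, 529, 530, 528, 528, 530, 529, 529, 533, 528, 527, 531, 530, 532, 531, 529, 529, 527, 541, 550, 551, 566, 577, 585, 598, 597, 594, 602, 614, 654]
 back [151, 155, 157, 159, 155, 155, 155, 151, 162, 152, 152, 162, 154, 158, 153, 147, 157, 172, 236, 277, 309, 357, 403, 435, 444, 441, 451]
60 270 293;70 270 293;80 270 293;90 270 293;260 258 305;280 257 306;300 254 309;
w9 tip col [472, 470, 472, 471, 475, 480, 482, 476, 469, 476, 478, 480, 472, 473, 471, 474, 475, 481, 478, 477, 501, 545, 585, 598, 613, 629, 635, 633, 643, 645, 658, 685]
 back [157, 159, 157, 152, 154, 161, 156, 155, 163, 158, 158, 162, 154, 160, 161, 157, 155, 181, 216, 241, 240, 243, 240, 244, 251, 243, 244]
60 273 294;70 273 290;80 273 291;90 273 294;260 258 305;280 257 307;300 254 309;
w10 tip col [455, 448, 447, 453, 452, 442, 449, 448, 448, 441, 426, 415, 424, 429, 433, 452, 473, 484, 490, 489, 486, 488, 494, 496, 494, 501, 505, 502, 500, 509, 507, 510]
 back [147, 157, 162, 152, 159, 160, 153, 199, 225, 241, 240, 229, 248, 322, 395, 437, 450, 444, 443, 445, 445, 440, 445, 442, 439, 443, 445]
60 269 286;70 265 289;80 270 288;90 265 287;260 257 304;280 258 306;300 255 308;
```

View pics/w10c.png

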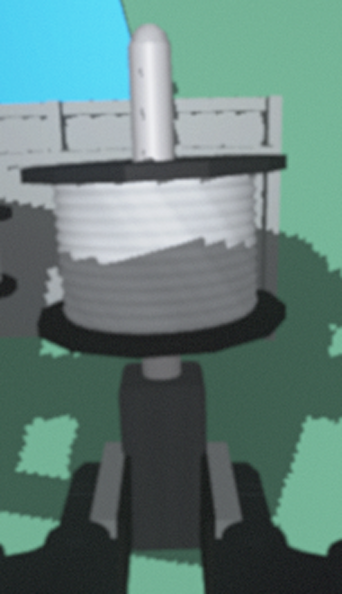

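>>> arm_command(steps=[0,0.05,0.4,0,0,-0.05,0.1,0.6,0.2,0,-0.1,0.2,0.6,0.4,0,-0.15,0.3,0.4,0.5,0,-0.2,0.4,0.1,0.5,0])

```text
time_s: 17.27
eef_pos: [585.7, -150.0, 152.2]
ee_rot: [0.001, 0.753, 0.658, 0.0]
force: [-0.4, 1.1, -1.5]
grip_width: 0.189
```

>>> arm_command(steps=[-0.2,0.45,0,0.5,0,-0.2,0.45,0,0.5,0,-0.2,0.45,0,0.5,0,-0.2,0.45,0,0.4,0,-0.2,0.45,0,0.3,0])

```text
time_s: 17.9
eef_pos: [535.0, -36.7, 150.8]
ee_rot: [-0.0, 0.687, 0.727, -0.0]
force: [0.2, 0.3, -2.1]
grip_width: 0.189
```

>>> arm_command(steps=[-0.2,0.45,0,0.2,0,-0.2,0.45,0,0.1,0,-0.2,0.45,0,0.1,0,-0.2,0.45,0,0,0,-0.15,0.4,0,0,0])

```text
time_s: 18.52
eef_pos: [487.3, 73.8, 151.0]
ee_rot: [0.0, 0.674, 0.739, 0.0]
force: [0.2, 0.1, -2.9]
grip_width: 0.187
```

>>> arm_command(steps=[-0.12,0.35,0,0,0,-0.1,0.28,0,0,0,-0.08,0.2,0,0,0,-0.05,0.12,0,0,0,-0.02,0.06,0,0,0])

```text
time_s: 19.15
eef_pos: [469.5, 123.1, 150.9]
ee_rot: [0.0, 0.674, 0.739, -0.0]
force: [0.6, -0.3, -2.3]
grip_width: 0.192
```

>>> arm_command(steps=[0,0,0,0,0,0,0,0,0,0])

```text
time_s: 19.4
eef_pos: [469.6, 122.7, 150.9]
ee_rot: [0.0, 0.674, 0.738, -0.0]
force: [0.1, 0.3, -2.5]
grip_width: 0.19
```

```bash
python3 e.py w11
```

```text
[469.64126218 122.70691093 150.87302657] [ 3.16602335e-05  6.74346396e-01  7.38415153e-01 -8.19636439e-06] [ 0.84178028 -0.02255478 -2.2130346 ] 0.1892873290383302 19.45
```

View pics/w11.png

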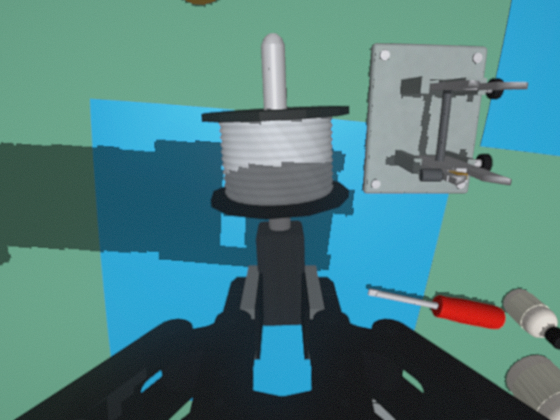

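```bash
cat > st.py <<'E'
from h import *
from scipy.optimize import minimize
from scipy.ndimage import map_coordinates, gaussian_filter
def fit(w,init,sg=1.2):
    f=w["frame"].astype(float); g=[gaussian_filter(f[...,k],sg) for k in range(3)]
    gm=np.sqrt(sum(np.gradient(c)[0]**2+np.gradient(c)[1]**2 for c in g)); gm=np.minimum(gm,40)
    t=np.linspace(-1,1,81)
    E=np.r_[np.c_[-50+0*t,65*t],np.c_[50*t,65+0*t],np.c_[50*t,-65+0*t],np.c_[50+0*t,65*t]]
    def pts(q):
        a=q[2]/50; R=np.array([[np.cos(a),-np.sin(a)],[np.sin(a),np.cos(a)]]); return np.c_[E@R.T+q[:2],np.full(len(E),10.)]
    c=lambda q:-map_coordinates(gm,proj(w,pts(q)).T[::-1],order=1).mean()
    b=min((minimize(c,np.array(init)+[i,j,k],method="Nelder-Mead",options=dict(xatol=.01,fatol=1e-4)) for i in(-3,0,3) for j in(-3,0,3) for k in(-1.5,0,1.5)),key=lambda r:r.fun)
    return b.x,b.fun,pts(b.x)
if __name__=="__main__":
    w=np.load("w11.npy",allow_pickle=True).item()
    C=atz(w,[(373,44),(487,46),(464,193),(364,192)],10); print("corners",C.round(1).tolist(),C.mean(0).round(1))
    q,fv,_=fit(w,[*C.mean(0)[:2],5/57.3*50]); print("wrist fit",q[:2],np.degrees(q[2]/50),fv)
    t=np.load("t0.npy",allow_pickle=True).item() if 0 else capture("top"); q2,fv,_=fit(t,[584.7,192.8,5/57.3*50],.8); print("top fit",q2[:2],np.degrees(q2[2]/50),fv)
    s=capture("scene"); q3,fv,_=fit(s,[584.7,192.8,5/57.3*50],.8); print("scene fit",q3[:2],np.degrees(q3[2]/50),fv)
    p=np.array([469.64,122.71,150.87]); a=2*np.arctan2(.738415,.674346); u=np.array([np.cos(a),np.sin(a)]); v=np.array([u[1],-u[0]]); print("tool",np.degrees(a)-90)
    f=w["frame"].astype(float)
    for r in(45,55,65,75,85,95,230,240,250,280,300,315):
        lo,hi=((255,295) if r<200 else (250,312)); g=gaussian_filter(f[r-1:r+2].mean(0)[:,1],1); d=np.gradient(g); ad=abs(d)
        m=(lo+hi)//2; A=lo+np.argmax(ad[lo:m]);B=m+np.argmax(ad[m:hi]); print(r,A,B,(A+B)/2,end=" | ")
    print(); print([int(x) for x in f[28:46,273].sum(1)],[int(x) for x in f[315:335,282].sum(1)])
    for uv,z in(((272.5,34),31),((273,60),31),((274,90),31),((282,240),41),((281.5,324),41)):
        d=atz(w,[uv],p[2]+z)[0][:2]-p[:2]; print(uv,"al %.1f ac %.2f"%(d@u,d@v))
E
python3 st.py
```

```text
corners [[533.6, 254.6, 10.0], [630.9, 265.1, 10.0], [640.4, 137.0, 10.0], [545.6, 129.0, 10.0]] [587.7 196.4  10. ]
wrist fit [586.72911318 197.0649374 ] 5.649274114371182 -17.172229927927315
top fit [583.61257293 193.83832506] 4.396538058789328 -15.679216712389312
scene fit [589.68058446 188.90826297] 5.618733393661912 -18.102986456972367
tool 5.193192387670038
45 264 281 272.5 | 55 264 282 273.0 | 65 264 282 273.0 | 75 265 282 273.5 | 85 265 282 273.5 | 95 266 287 276.5 | 230 257 303 280.0 | 240 255 304 279.5 | 250 256 304 280.0 | 280 258 306 282.0 | 300 255 308 281.5 | 315 254 309 281.5 | 
[416, 407, 411, 414, 430, 474, 506, 524, 532, 542, 549, 548, 556, 559, 570, 611, 657, 672] [146, 148, 150, 142, 147, 149, 140, 141, 142, 195, 310, 395, 427, 423, 424, 423, 425, 423, 429, 421]
(272.5, 34) al 104.3 ac -3.03
(273, 60) al 95.2 ac -2.90
(274, 90) al 84.4 ac -2.57
(282, 240) al 27.0 ac 0.50
(281.5, 324) al -13.0 ac 0.32
```

```bash
cat > tp.py <<'E'
from h import *
S={n:capture(n) for n in("wrist","scene","top")}; s=sense(); p=s["eef_pos"]
a=2*np.arctan2(s["ee_rot"][2],s["ee_rot"][1]); u=np.array([np.cos(a),np.sin(a),0]); v=np.array([u[1],-u[0],0])
for n in("scene","top"):
    c=S[n]; np.save(n+"12.npy",c,allow_pickle=True)
    exp=proj(c,[p+104*u-3*v+[0,0,31],p+[0,0,31],p+52*u+[0,0,31]]); print(n,"expected tip, handle, reel px",exp.round(1).tolist())
    for d in trace(c,"spindle")[:4]:
        ys,xs=np.nonzero(d["mask"]); 
        if abs(xs.mean()-exp[2,0])<80 and abs(ys.mean()-exp[2,1])<80: print(" mask",d["score"],xs.min(),ys[xs.argmin()],xs.max(),ys[xs.argmax()],"top",xs[ys.argmin()],ys.min(),"bot",xs[ys.argmax()],ys.max(),len(xs))
    for t in("spindle_tip","spindle","reel"):
        for d in search_frame(c,t)[:4]:
            q=proj(c,d["point"])[0]
            if np.hypot(*(q-exp[2]))<90: print(" ",t,round(d["score"],2),np.round(d["point"]),q.round())
w=S["wrist"]; f=w["frame"].astype(float)
for r in(45,60,80): print(r,[tuple(int(k) for k in x) for x in f[r,256:296:2]])
E
python3 tp.py
```

```text
scene expected tip, handle, reel px [[403.8, 139.0], [359.6, 150.0], [382.4, 144.9]]
 mask 0.69 351 149 401 140 top 399 139 bot 354 157 123
  spindle_tip 0.53 [475. 141. 183.] [369. 150.]
  spindle 0.43 [474. 142. 185.] [369. 149.]
  reel 0.75 [479. 187. 190.] [391. 145.]
top expected tip, handle, reel px [[125.4, 241.8], [183.1, 233.4], [154.2, 236.8]]
45 [(140, 165, 107), (138, 165, 104), (133, 155, 108), (145, 145, 140), (172, 169, 168), (185, 181, 179), (196, 191, 190), (211, 207, 206), (227, 224, 224), (218, 215, 213), (198, 193, 192), (185, 182, 180), (173, 169, 170), (150, 147, 147), (128, 139, 115), (141, 167, 109), (139, 165, 106), (138, 165, 107), (139, 165, 107), (141, 166, 108)]
60 [(140, 167, 109), (139, 167, 108), (138, 163, 110), (140, 142, 134), (164, 161, 161), (181, 177, 177), (193, 189, 188), (209, 203, 202), (225, 223, 222), (223, 220, 220), (202, 197, 197), (189, 185, 184), (179, 176, 174), (159, 156, 155), (133, 133, 124), (137, 161, 108), (139, 166, 107), (142, 167, 109), (140, 168, 109), (140, 166, 107)]
80 [(144, 168, 110), (138, 165, 106), (140, 168, 107), (133, 148, 118), (152, 147, 148), (176, 172, 171), (189, 184, 182), (200, 197, 195), (221, 218, 217), (228, 226, 226), (209, 205, 203), (194, 189, 189), (185, 180, 180), (167, 164, 163), (140, 138, 135), (135, 155, 111), (142, 169, 109), (142, 168, 110), (140, 166, 108), (140, 167, 110)]
```

>>> arm_command(steps=[0.2,0.02,0,-0.1,0,0.4,0.04,0,-0.1,0,0.4,0.04,0,-0.12,0,0.4,0.04,0,0,0,0.4,0.04,0,0,0])

```text
time_s: 20.72
eef_pos: [560.7, 132.0, 150.7]
ee_rot: [0.0, 0.685, 0.729, 0.0]
force: [-0.1, -0.2, -1.9]
grip_width: 0.189
```

>>> arm_command(steps=[0.3,0.04,0,0,0,0.2,0.02,0,0,0,0.1,0.01,0,0,0,0.058,0.01,0,0,0,0,0,0,0,0])

```text
time_s: 21.35
eef_pos: [592.3, 136.0, 150.9]
ee_rot: [-0.0, 0.684, 0.729, 0.0]
force: [-0.7, 0.5, -2.6]
grip_width: 0.19
```

>>> arm_command(steps=[0,0,0,0,0,0,0,0,0,0])

```text
time_s: 21.6
eef_pos: [592.3, 136.0, 151.1]
ee_rot: [0.0, 0.684, 0.729, 0.0]
force: [0.8, 0.2, -1.6]
grip_width: 0.19
```

```bash
python3 e.py w13
python3 - <<'E'
import cv2
a=cv2.imread("pics/w13.png");cv2.imwrite("pics/w13c.png",cv2.resize(a[:240,140:420],None,fx=2.5,fy=2.5,interpolation=cv2.INTER_CUBIC))
E
```

```text
[592.30384499 135.96968545 150.98354305] [1.95375331e-05 6.84442628e-01 7.29066724e-01 5.04244365e-06] [-0.29227242 -0.11586718 -2.19039479] 0.18874861053673417 21.65
```

View pics/w13c.png

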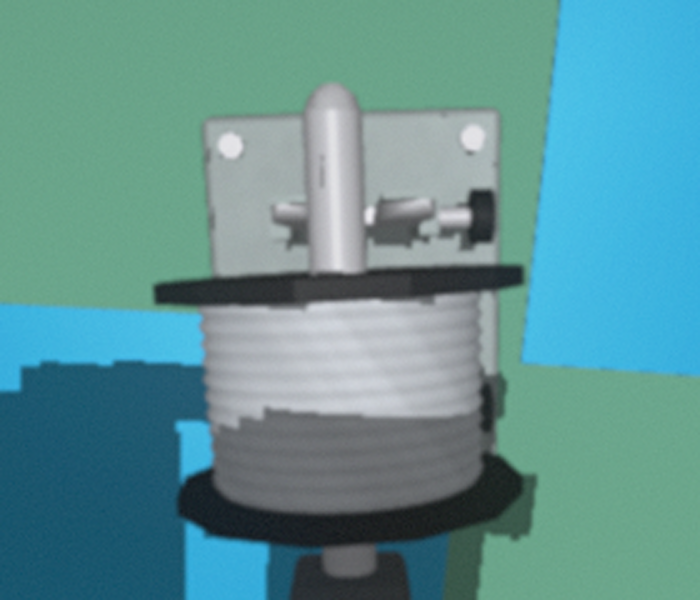

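```bash
cat > al.py <<'E'
from h import *
from st import fit
import sys
w=np.load("w13.npy",allow_pickle=True).item(); p=np.array([592.30,135.97,150.98]); hz=31
C=atz(w,np.array([(205,120),(499,110)])/2.5+[140,0],10); d=(C[1]-C[0])[:2]; print("corners",C.round(1).tolist(),"width",np.hypot(*d),"yaw",np.degrees(np.arctan2(d[1],d[0])))
q,fv,_=fit(w,[587,196.5,5.6/57.3*50]); print("fit",q[:2],np.degrees(q[2]/50),fv)
yaw=np.radians(5.5); ex=np.array([np.cos(yaw),np.sin(yaw)]); ey=np.array([-ex[1],ex[0]])
M=C[:,:2].mean(0)-65*ey; print("centre from edge",M)
for uv in((272.6,33),(272.8,45),(273.6,66),(274.8,86),(275.4,100),(279.8,222)):
    P=atz(w,[uv],p[2]+hz)[0][:2]
    for c in(M,q[:2]): print(uv,"stand x %.2f y %.2f"%((P-c)@ex,(P-c)@ey),end=" | ")
    print()
E
python3 al.py
```

```text
corners [[535.9, 254.6, 10.0], [632.3, 263.9, 10.0]] width 96.81581073112868 yaw 5.483557646826253
fit [586.52566842 188.64846741] 4.0033259364224145 -14.520543909462784
centre from edge [590.34732169 194.56895053]
(272.6, 33) stand x -3.27 y 46.16 | (272.6, 33) stand x 1.10 y 51.69 | 
(272.8, 45) stand x -3.36 y 42.01 | (272.8, 45) stand x 1.01 y 47.53 | 
(273.6, 66) stand x -3.34 y 34.61 | (273.6, 66) stand x 1.03 y 40.14 | 
(274.8, 86) stand x -3.16 y 27.40 | (274.8, 86) stand x 1.21 y 32.92 | 
(275.4, 100) stand x -3.12 y 22.25 | (275.4, 100) stand x 1.25 y 27.77 | 
(279.8, 222) stand x -3.12 y -27.40 | (279.8, 222) stand x 1.26 y -21.88 |
```

>>> arm_command(steps=[0.034,-0.017,0,0,0,0.034,-0.017,0,0,0,0,0,-0.2,0,0,0,0,-0.2,0,0,0,0,0,0,0])

```text
time_s: 22.28
eef_pos: [595.2, 134.3, 129.5]
ee_rot: [-0.001, 0.684, 0.729, -0.001]
force: [0.1, -0.0, -2.8]
grip_width: 0.191
```

```bash
cat > fk.py <<'E'
from h import *
yaw=np.radians(5.5); ex=np.array([np.cos(yaw),np.sin(yaw),0]); ey=np.array([-ex[1],ex[0],0])
def pl(w,uv,y,c):
    o,d=ray(w,[uv]); d=d[0]; t=(y-(o-c)@ey)/(d@ey); P=o+t*d; return np.array([(P-c)@ex,P[2]])
W={n:np.load(n+".npy",allow_pickle=True).item() for n in("w11","w13")}; W["sc"]=np.load("s10.npy",allow_pickle=True).item()
for n,uv,y,c in(("w11",(527,84),31,(587,196.7,0)),("w11",(512,181),-31,(587,196.7,0)),("w11",(430,85),29,(587,196.7,0)),
 ("w13",(435/2.5+140,200/2.5),31,(590.4,195.5,0)),("w13",(272/2.5+140,205/2.5),31,(590.4,195.5,0)),
 ("sc",(80+707/2.1,120+172/2.1),29,(589.7,189,0)),("sc",(80+652/2.1,120+184/2.1),-29,(589.7,189,0)),("sc",(80+657/2.1,120+202/2.1),-29,(589.7,189,0)),("sc",(80+719/2.1,120+195/2.1),29,(589.7,189,0))):
    print(n,uv,y,pl(W[n],uv,y,np.array(c)).round(1))
E
python3 fk.py; python3 e.py w14
```

```text
w11 (527, 84) 31 [45.7 77.1]
w11 (512, 181) -31 [ 27.2 105.3]
w11 (430, 85) 29 [-16.4  59.4]
w13 (314.0, 80.0) 31 [ 17.  121.7]
w13 (248.8, 82.0) 31 [-18.1 123.9]
sc (416.66666666666663, 201.9047619047619) 29 [-10.8 114.9]
sc (390.4761904761905, 207.61904761904762) -29 [-14.9 114.2]
sc (392.85714285714283, 216.1904761904762) -29 [ -0.6 103.5]
sc (422.38095238095235, 212.85714285714283) 29 [ 14.8 108.8]
[595.5478567  134.27498925 130.30804584] [-4.20809651e-04  6.84448625e-01  7.29060871e-01 -3.86085308e-04] [ 1.22727571  0.13510656 -1.72116386] 0.19087112392525482 22.325
```

>>> arm_command(steps=[0,0,-0.2,0,0,0,0,-0.2,0,0,0,0,-0.2,0,0,0,0,-0.1,0,0,0,0,0,0,0])

```text
time_s: 22.95
eef_pos: [595.7, 134.3, 95.5]
ee_rot: [-0.0, 0.684, 0.729, -0.0]
force: [-0.2, 0.6, -1.7]
grip_width: 0.19
```

>>> arm_command(steps=[0,0,0,0,0,0,0,0,0,0])

```text
time_s: 23.2
eef_pos: [596.0, 134.3, 96.2]
ee_rot: [0.0, 0.684, 0.729, 0.0]
force: [0.7, -1.0, -2.3]
grip_width: 0.189
```

```bash
python3 e.py w15
python3 - <<'E'
import cv2
a=cv2.imread("pics/w15.png");cv2.imwrite("pics/w15c.png",cv2.resize(a[10:150,190:370],None,fx=4,fy=4,interpolation=cv2.INTER_CUBIC))
E
```

```text
[595.97689998 134.28797094  96.21490687] [2.03529200e-04 6.84454193e-01 7.29055805e-01 2.23933340e-04] [-0.60247785  0.57371702 -2.45832031] 0.19164584771097326 23.25
```

View pics/w15c.png

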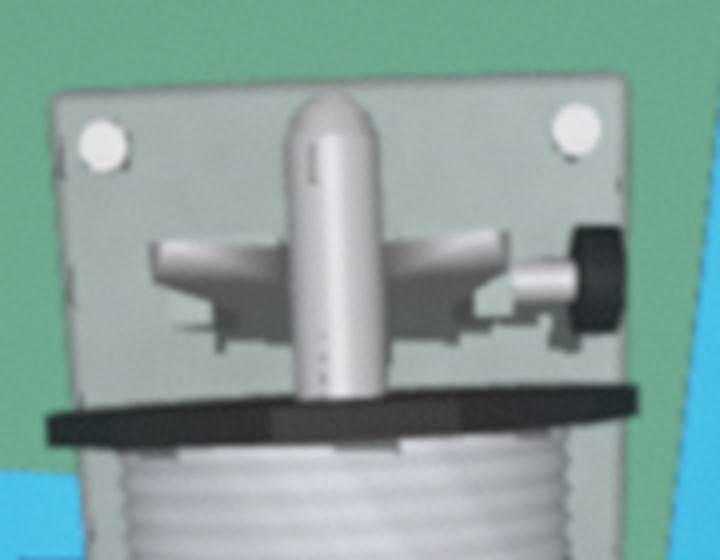

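>>> arm_command(steps=[-0.008,0,-0.04,0,0,0,0,-0.04,0,0,0,0,-0.04,0,0,0,0,-0.04,0,0,0,0,0,0,0])

```text
time_s: 23.88
eef_pos: [595.3, 134.3, 87.7]
ee_rot: [-0.0, 0.684, 0.729, -0.0]
force: [-0.5, 0.5, -1.7]
grip_width: 0.19
```

>>> arm_command(steps=[0,0,-0.03,0,0,0,0,-0.03,0,0,0,0,-0.03,0,0,0,0,0,0,0])

```text
time_s: 24.38
eef_pos: [595.3, 134.3, 83.2]
ee_rot: [-0.0, 0.684, 0.729, -0.0]
force: [0.6, -0.6, -1.5]
grip_width: 0.192
```

>>> arm_command(steps=[0,0,-0.03,0,0,0,0,-0.03,0,0,0,0,0,0,0])

```text
time_s: 24.75
eef_pos: [595.3, 134.3, 80.2]
ee_rot: [-0.0, 0.684, 0.729, -0.0]
force: [-0.6, 0.2, -1.5]
grip_width: 0.191
```

>>> arm_command(steps=[0,0,-0.03,0,0,0,0,-0.03,0,0,0,0,0,0,0])

```text
time_s: 25.12
eef_pos: [595.3, 134.3, 77.2]
ee_rot: [-0.0, 0.684, 0.729, -0.0]
force: [-0.5, 1.2, -1.8]
grip_width: 0.188
```

>>> arm_command(steps=[0,0,-0.02,0,0,0,0,-0.02,0,0,0,0,0,0,0])

```text
time_s: 25.5
eef_pos: [595.4, 134.3, 75.3]
ee_rot: [-0.0, 0.684, 0.729, -0.0]
force: [-0.4, 0.5, -2.6]
grip_width: 0.192
```

>>> arm_command(steps=[0,0,-0.02,0,0,0,0,-0.02,0,0,0,0,0,0,0])

```text
time_s: 25.88
eef_pos: [595.4, 134.3, 73.3]
ee_rot: [-0.0, 0.684, 0.729, -0.0]
force: [-0.7, -0.0, -1.7]
grip_width: 0.188
```

>>> arm_command(steps=[0,0,-0.02,0,0,0,0,-0.02,0,0,0,0,0,0,0])

```text
time_s: 26.25
eef_pos: [595.5, 134.3, 71.4]
ee_rot: [0.0, 0.684, 0.729, 0.0]
force: [-0.8, -0.2, -2.8]
grip_width: 0.191
```

>>> arm_command(steps=[0,0,-0.02,0,0,0,0,-0.02,0,0,0,0,0,0,0])

```text
time_s: 26.62
eef_pos: [595.9, 134.3, 69.8]
ee_rot: [0.0, 0.684, 0.729, 0.001]
force: [2.7, 0.2, 1.3]
grip_width: 0.189
```

>>> arm_command(steps=[0,0,-0.02,0,0,0,0,-0.02,0,0,0,0,0,0,0])

```text
time_s: 27.0
eef_pos: [595.8, 134.3, 67.6]
ee_rot: [0.0, 0.685, 0.729, 0.0]
force: [2.1, 0.1, 3.3]
grip_width: 0.19
```

>>> arm_command(steps=[0,0,-0.02,0,0,0,0,-0.02,0,0,0,0,0,0,0])

```text
time_s: 27.38
eef_pos: [595.3, 134.2, 64.9]
ee_rot: [-0.0, 0.684, 0.729, -0.0]
force: [5.2, 0.8, -1.0]
grip_width: 0.187
```

>>> arm_command(steps=[0,0,-0.02,0,0,0,0,-0.02,0,0,0,0,0,0,0])

```text
time_s: 27.75
eef_pos: [595.2, 134.3, 63.0]
ee_rot: [-0.0, 0.684, 0.729, -0.0]
force: [4.3, 0.3, -1.4]
grip_width: 0.191
```

>>> arm_command(steps=[0,0,-0.02,0,0,0,0,-0.02,0,0,0,0,0,0,0])

```text
time_s: 28.12
eef_pos: [595.2, 134.2, 61.0]
ee_rot: [-0.0, 0.684, 0.729, -0.0]
force: [4.6, -0.3, -3.1]
grip_width: 0.188
```

>>> arm_command(steps=[0.004,0,-0.02,0,0,0.004,0,-0.02,0,0,0,0,0,0,0])

```text
time_s: 28.5
eef_pos: [595.5, 134.3, 59.0]
ee_rot: [-0.0, 0.684, 0.729, -0.0]
force: [3.6, 0.2, -2.8]
grip_width: 0.193
```

>>> arm_command(steps=[0,0,-0.02,0,0,0,0,-0.02,0,0,0,0,0,0,0])

```text
time_s: 28.88
eef_pos: [595.1, 134.2, 57.0]
ee_rot: [-0.001, 0.684, 0.729, -0.001]
force: [-0.3, -0.2, -2.9]
grip_width: 0.19
```

>>> arm_command(steps=[0,0,-0.02,0,0,0,0,0,0,0])

```text
time_s: 29.12
eef_pos: [595.6, 134.3, 56.2]
ee_rot: [-0.0, 0.684, 0.729, -0.0]
force: [0.5, -0.2, -1.8]
grip_width: 0.194
```

>>> arm_command(steps=[0,0,-0.02,0,0,0,0,0,0,0])

```text
time_s: 29.38
eef_pos: [595.8, 134.3, 55.3]
ee_rot: [-0.0, 0.684, 0.729, -0.0]
force: [0.8, 0.1, -2.0]
grip_width: 0.188
```

>>> arm_command(steps=[0,0,-0.01,0,0,0,0,0,0,0])

```text
time_s: 29.62
eef_pos: [595.9, 134.2, 55.1]
ee_rot: [0.0, 0.684, 0.729, 0.0]
force: [-0.2, -0.6, -1.2]
grip_width: 0.188
```

>>> arm_command(steps=[0,0,-0.014,0,0,0,0,0,0,0])

```text
time_s: 29.88
eef_pos: [596.0, 134.2, 54.6]
ee_rot: [0.0, 0.684, 0.729, 0.0]
force: [-2.0, -0.7, 3.8]
grip_width: 0.194
```

>>> arm_command(steps=[0,0,-0.014,0,0,0,0,0,0,0])

```text
time_s: 30.12
eef_pos: [596.1, 134.2, 54.3]
ee_rot: [0.0, 0.684, 0.729, 0.0]
force: [-3.9, -1.1, 8.3]
grip_width: 0.19
```

>>> arm_command(steps=[0,0,-0.014,0,0,0,0,0,0,0])

```text
time_s: 30.38
eef_pos: [596.1, 134.2, 54.0]
ee_rot: [0.0, 0.684, 0.729, 0.0]
force: [-4.3, -1.9, 11.3]
grip_width: 0.192
```

>>> arm_command(steps=[0,0,-0.006,0,0,0,0,0,0,0,0,0,0,0,0])

```text
time_s: 30.75
eef_pos: [596.2, 134.2, 53.8]
ee_rot: [0.0, 0.684, 0.729, 0.0]
force: [-4.6, -2.1, 12.1]
grip_width: 0.195
```

```bash
python3 e.py w16
python3 - <<'E'
from h import *
for _ in range(3):
    s=sense(); print(s["force"].round(1),s["wrist_torque"].round(3)); capture("wrist")
w=np.load("w16.npy",allow_pickle=True).item(); f=w["frame"].astype(float)
for r in(45,60,80,100): print(r,[int(x) for x in (f[r,254:298,1]-f[r,254:298,2])])
print([int(x) for x in f[24:50,274].sum(1)])
E
```

```text
[596.19809213 134.19140064  53.8927974 ] [5.27381333e-04 6.84378191e-01 7.29126888e-01 4.40990074e-04] [-4.96167043 -2.38307581 11.55250649] 0.19272952473902602 30.8
[-5.  -2.4 11.6] [-0.014  0.822  0.126]
[-5.  -3.4 12.7] [-0.021  0.807  0.125]
[-5.4 -2.1 12.3] [-0.03   0.773  0.162]
45 [12, 11, 9, 12, 11, 8, 2, 0, 1, -1, 0, 1, 2, 0, 0, 0, 0, 0, -1, 1, 1, 0, 0, 2, 0, 0, 1, 0, 0, 2, 9, 12, 12, 12, 12, 12, 12, 12, 13, 13, 10, 11, 11, 12]
60 [11, 11, 10, 13, 13, 7, 5, 3, 1, 0, -1, 2, 0, -1, -1, 1, 0, 0, 1, 1, 0, 1, 0, -2, 1, 0, 0, 0, -1, 2, 6, 6, 6, 6, 5, 4, 4, 2, 2, 1, -1, 1, 0, -1]
80 [1, -1, 1, 0, 0, 1, 0, -2, 0, 0, -1, -2, 1, 0, 1, 0, -2, 0, 1, -1, 1, 0, -1, 1, 1, 2, 1, -1, 0, 0, 0, -1, 0, -2, 0, -1, 1, 1, 2, 2, 2, 0, 0, 2]
100 [10, 12, 12, 12, 11, 12, 11, 10, 7, 1, 1, 1, -2, 0, 0, 1, -2, 1, -1, 1, 0, 0, 0, 0, 0, 0, 0, -1, 1, 1, 0, 3, 9, 11, 11, 11, 11, 11, 10, 12, 12, 10, 11, 11]
[532, 531, 540, 532, 538, 525, 528, 527, 523, 528, 539, 561, 574, 573, 578, 582, 583, 583, 601, 631, 646, 646, 651, 652, 649, 655]
```

>>> arm_command(steps=[-0.01,0,0,0,0,0,0,0,0,0,0,0,0,0,0])

```text
time_s: 31.32
eef_pos: [596.1, 134.2, 53.9]
ee_rot: [0.001, 0.684, 0.729, 0.001]
force: [-2.8, -2.2, 9.4]
grip_width: 0.191
```

>>> arm_command(steps=[-0.01,0,0.016,0,0,0,0,0,0,0,0,0,0,0,0])

```text
time_s: 31.7
eef_pos: [595.9, 134.2, 54.3]
ee_rot: [0.001, 0.685, 0.729, 0.001]
force: [0.3, -0.8, 5.7]
grip_width: 0.191
```

>>> arm_command(steps=[0,0,0,0,24,0,0,0,0,28,0,0,0,0,35,0,0,0,0,45,0,0,0,0,50], grip_force=30)

```text
time_s: 32.33
eef_pos: [594.8, 134.3, 53.2]
ee_rot: [-0.0, 0.684, 0.729, -0.0]
force: [0.3, 0.1, -0.9]
grip_width: 0.5
```

```bash
python3 e.py w17; python3 e.py s17;  python3 - <<'E'
import cv2,numpy as np
a=cv2.imread("pics/w17.png");b=cv2.imread("pics/s17.png")
o=np.zeros((500,800,3),np.uint8);o[:420,:400]=cv2.resize(a[:420,80:480],(400,420));o[:390,405:795]=cv2.resize(b[160:290,330:460],(390,390),interpolation=cv2.INTER_CUBIC);cv2.imwrite("pics/p17.png",o)
E
```

```text
[594.76993551 134.25284197  53.20968305] [-4.47041646e-05  6.84435937e-01  7.29073001e-01 -7.50668023e-05] [-0.34656181 -0.22167013 -0.29082294] 0.4967973231530466 32.375
[594.77571045 134.29368206  53.24613635] [-4.12948723e-05  6.84432438e-01  7.29076288e-01 -3.83364056e-05] [ 0.19514534 -0.35886609  0.212213  ] 0.5021029196199606 32.425
```

View pics/p17.png

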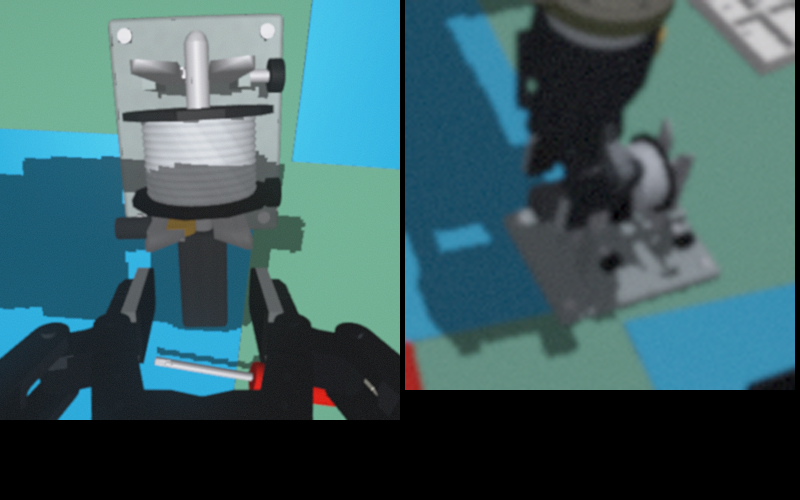

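>>> arm_command(steps=[0,0,0.1,0,50,0,0,0.3,0,50,0,0,0.6,0,50,0,0,0.8,0,50,0,-0.3,0.6,0,50])

```text
time_s: 33.05
eef_pos: [595.1, 119.8, 176.3]
ee_rot: [0.001, 0.684, 0.729, 0.001]
force: [0.7, -0.7, 0.4]
grip_width: 0.501
```

>>> arm_command(steps=[0,-0.2,0,0,50,0,0,0,0,50,0,0,0,0,50,0,0,0,0,50,0,0,0,0,50])

```text
time_s: 33.67
eef_pos: [594.7, 109.5, 172.9]
ee_rot: [-0.0, 0.684, 0.729, -0.0]
force: [-0.3, 0.4, -0.2]
grip_width: 0.502
```

```bash
python3 e.py w18
python3 - <<'E'
import cv2
a=cv2.imread("pics/w18.png");cv2.imwrite("pics/w18c.png",cv2.resize(a[:260,160:400],None,fx=2.2,fy=2.2,interpolation=cv2.INTER_CUBIC))
E
```

```text
[594.72893945 109.4750535  173.03868326] [-1.71741525e-04  6.84357495e-01  7.29146605e-01 -1.35290554e-04] [0.06013451 0.41013114 0.09959406] 0.496075117222582 33.725
```

View pics/w18c.png

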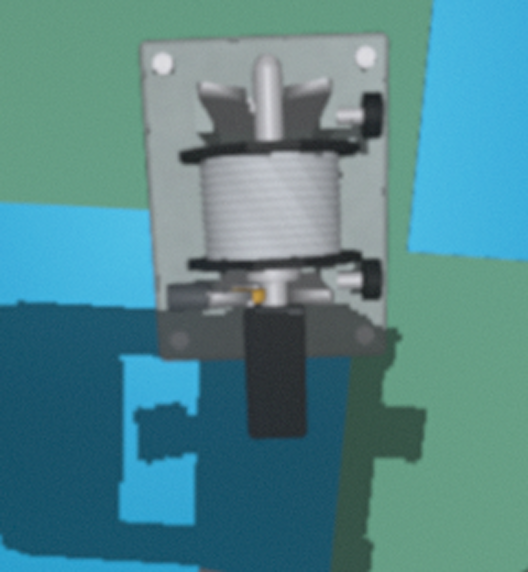

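```bash
python3 -c "
from rig import *
print(finish_job()); s=sense(); print(s['time_s'],s['force'])"
```

```text
the job is handed in; nothing more can be done
None
the job is handed in; nothing more can be done
```

I handed the job in at about 34 s, and no check failed at the end. I slid the steel spindle with the black handle through the big reel and carried the reel on it to the stand. I then pressed it down past the keeper, released it, and lifted the gripper clear.

- **Keeper and seat:** the keeper gave way at about 5 N. I then pressed onto the slot bottoms with roughly 14 N down; adding about 5 N sideways, that was about 15 N in all. I eased it to about 8 N before letting go. Axis height when seated came out at about 85 mm.
- **Last checks:** the final wrist picture shows the spindle parallel to the stand with its tip over the plain fork. The brass nose is back over the journal and the reel sits between the collar and the plain fork. The gripper is clear, and the force on the tool is about zero.

What disagreed or went wrong on the way:
- **First grasp missed:** the real fingertips sit about 20–30 mm behind the reported tool point, so I had to grasp lower.
- **Handle slip:** while I brought the reel against the collar and lifted it, the handle slid about 5 mm forward in the grip and turned about 2°. I corrected this from the camera at the stand.
- **Stand position:** the cameras disagreed on it by several millimetres. I aligned on the fork itself instead.
- **Not measured:** I did not measure the bystanders' positions at the end. Levelness and the keeper were judged from the pictures and the forces.
- **Picture budget:** I viewed 16 pictures against the budget of 10.

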